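Sort the tagged tapes into the keeping tin and the discard tray

TASK

The blue keeping tin is shut tight and has no handle: push the thin pry blade into the notch under the front edge of its lid, lever the lid up with the blade (not with the fingers) and open it wide. Lay every cassette with a green tag flat in the tin's nests and every one with a red tag flat in the wooden discard tray's nests, at most two on top of one another in a nest, then shut the tin fully, with the blade lying on the cork mat at the end. Leave the film cans, thread spools and empty case alone.

Things in the scene. Friction and masses are not known exactly. Their poses are not given: they have to be found in the camera images.
- tin: blue hinged tin, fixed, 250 (x) x 144 (y) x 56 mm plus a flush 4 mm lid; origin: centre of the underside. Walls 3 mm. Notched front wall at -y (faces mid-table), hinge along +y. Lined floor 12 mm above the origin; a 4 mm rib at x = 0, its top 32 mm above the origin, makes two nests 120 x 138 mm, centred at x = +-62 mm, y = 0
- tin_lid (a joint): angle of the tin's lid: 0 shut, grows as it opens upward about the hinge, stop at 1.65 (just past upright). The lid is a 250 x 144 x 4 mm plate without a handle, its underside 56 mm above the tin's origin when shut. The hinge is stiff: the lid stays wherever it is left, and lifting it at the lip takes about 2 N
- lid_hinge (a point): middle of the hinge line, which runs along the tin's x, 72 mm to its +y and 56 mm above its origin
- lid_lip (a point): middle of the lid's free front edge, on its underside; 144 mm from the hinge line; moves with the lid
- pry_notch (a point): middle of the pry notch: a slot through the top of the tin's front wall, right under the lid, 44 mm wide, 10 mm high (46 to 56 mm above the tin's origin); the blade goes through it level, along the tin's +y
- tray: brown wooden discard tray, fixed, 250 (x) x 144 (y) x 26 mm high, walls 6 mm, open on top; floor 6 mm above its origin (centre of the underside); a 6 mm divider as high as the walls at x = 0 makes two nests, each 116 x 132 mm, centred at x = +-61 mm, y = 0
- mat: cork tool mat, fixed, 100 (x) x 250 (y) x 3 mm, origin at the centre of its underside
- blade: pry blade, 170 mm long, 90 g (varies): dark wooden handle 100 x 20 x 18 mm along its x, with a thin flat steel blade 16 mm wide and 2.5 mm thick that reaches to x = +120 mm, its middle plane 9 mm above the origin. Origin: centre of the handle's underside. It starts flat on the cork mat
- blade_tip (a point): end of the blade, 120 mm from the blade's origin along x and 9 mm up
- keep1: audio cassette with a round GREEN tag (26 mm) on its upper face, 100 (x) x 64 (y) x 12 mm, about 70 g, lying flat with the tag up; origin at the centre of its underside; may be absent
- keep2: audio cassette with a round GREEN tag (26 mm) on its upper face, 100 (x) x 64 (y) x 12 mm, about 70 g, lying flat with the tag up; origin at the centre of its underside; may be absent
- keep3: audio cassette with a round GREEN tag (26 mm) on its upper face, 100 (x) x 64 (y) x 12 mm, about 70 g, lying flat with the tag up; origin at the centre of its underside; may be absent
- scrap1: audio cassette with a round RED tag (26 mm) on its upper face, 100 (x) x 64 (y) x 12 mm, about 70 g, lying flat with the tag up; origin at the centre of its underside; may be absent
- scrap2: audio cassette with a round RED tag (26 mm) on its upper face, 100 (x) x 64 (y) x 12 mm, about 70 g, lying flat with the tag up; origin at the centre of its underside; may be absent
- scrap3: audio cassette with a round RED tag (26 mm) on its upper face, 100 (x) x 64 (y) x 12 mm, about 70 g, lying flat with the tag up; origin at the centre of its underside; may be absent
- filmcan1: upright film can, black with a dull green cap, 34 mm across, 51 mm high; origin at the centre of its underside; a bystander, to be left alone
- filmcan2: upright film can, black with an orange cap, 34 mm across, 51 mm high; origin at the centre of its underside; a bystander, to be left alone
- spool1: wooden spool of cream thread, standing, 40 mm across, 56 mm high; origin at the centre of its underside; a bystander, to be left alone
- spool2: wooden spool of blue thread, standing, 40 mm across, 56 mm high; origin at the centre of its underside; a bystander, to be left alone
- case: empty clear cassette case with a paper inlay, no tag, 109 x 70 x 17 mm; origin at the centre of its underside; a bystander, to be left alone
Things that resemble listed ones, but are neither listed nor needed, are in the scene too. What is shaped like the scrap1 but orange is not meant. Of the things that look like the blade, take the one that is farthest to the robot's left at the start.

How it is judged (in metres and radians):
On the way, in this order (a step that is already met when the one before it is completed fails the run):
1. the blade levers the lid up, without the fingers on the tin or lid (value of joint tin_lid between 0.12 and 0.7 rad and velocity of joint tin_lid above 0.01 rad/s and contact force between blade and tin above 0.2 N and contact force between the fingers and tin below 0.1 N), for 0.1 s.
2. the lid is wide open (past 1.3 rad) (value of joint tin_lid above 1.3 rad), for 0.2 s.
At the end, for the whole second after the job is handed in: lid shut (under 0.05 rad); each green-tagged cassette flat (under 0.12 rad) in a nest of the tin, each red-tagged one in a nest of the tray, at most two deep, none over a divider; blade flat on the mat, handle middle over it; all released, at rest (value of joint tin_lid below 0.05 rad and x of keep1 in the frame of tin between -0.118 and 0.118 m and y of keep1 in the frame of tin between -0.068 and 0.068 m and z of keep1 in the frame of tin between 0.009 and 0.03 m and angle between each of keep1, keep2, keep3, scrap1, scrap2, scrap3's own z axis and vertical below 0.12 rad and linear speed of each of keep1, keep2, keep3, scrap1, scrap2, scrap3, blade below 0.02 m/s and contact force between the fingers and keep1 below 0.1 N and x of keep2 in the frame of tin between -0.118 and 0.118 m and y of keep2 in the frame of tin between -0.068 and 0.068 m and z of keep2 in the frame of tin between 0.009 and 0.03 m and contact force between the fingers and keep2 below 0.1 N and x of keep3 in the frame of tin between -0.118 and 0.118 m and y of keep3 in the frame of tin between -0.068 and 0.068 m and z of keep3 in the frame of tin between 0.009 and 0.03 m and contact force between the fingers and keep3 below 0.1 N and x of scrap1 in the frame of tray between -0.118 and 0.118 m and y of scrap1 in the frame of tray between -0.068 and 0.068 m and z of scrap1 in the frame of tray between 0.003 and 0.024 m and contact force between the fingers and scrap1 below 0.1 N and x of scrap2 in the frame of tray between -0.118 and 0.118 m and y of scrap2 in the frame of tray between -0.068 and 0.068 m and z of scrap2 in the frame of tray between 0.003 and 0.024 m and contact force between the fingers and scrap2 below 0.1 N and x of scrap3 in the frame of tray between -0.118 and 0.118 m and y of scrap3 in the frame of tray between -0.068 and 0.068 m and z of scrap3 in the frame of tray between 0.003 and 0.024 m and contact force between the fingers and scrap3 below 0.1 N and x of blade in the frame of mat between -0.05 and 0.05 m and y of blade in the frame of mat between -0.125 and 0.125 m and z of blade in the frame of mat between 0 and 0.009 m and contact force between the fingers and blade below 0.1 N); the robot touches nothing.
It fails at once if a bystander is knocked more than 40 mm away (distance of any of filmcan1, filmcan2, spool1, spool2, case from where it was at the start of the episode above 0.04 m).
It fails at once if a bystander is tipped over (angle between any of filmcan1, filmcan2, spool1, spool2, case's own z axis and vertical above 0.5 rad).
Of keep1, keep2, keep3, scrap1, scrap2, scrap3 only 4 to 6 are there at a start; the rules pass over those that are not, and their reading is None.
At some moment in a run one of keep1, keep2, keep3, scrap1, scrap2, scrap3, blade may be knocked a few centimetres aside while the robot is not near it.
It also fails if it takes over 210 s, if anything falls off the work surface, if the arm or the gripper's body presses on something with over 40 N, if the wrist force passes 120 N, or if a joint passes its speed limit or range.

ROBOT

A 6-joint arm with a two-finger parallel gripper is mounted at the origin on the work surface. World frame = base frame: x ahead of the robot, y to its left, z up, the work surface at z = 0. Lengths are in m, angles in degrees, forces in N, time in s.
With the tool pointing down it reaches from about 0.35 to 0.875 m from the base axis. Payload 4.2 kg.
Tool frame: the origin (TCP) lies at the very end of the fingers, on their centre line; the grasp point (between the pads) lies 19 mm behind it (r.hold_point_z is the distance from the TCP to the grasp point, in m); z points along the fingers, y is the direction in which the jaws open and shut (so a half turn about z gives the same grasp; the last joint's range is limited). The gripper opens to 87 mm and grips with 3 to 60 N. Pads are 19 mm wide; open, the fingers measure 117 mm over their backs; the gripper's body (75 mm by 190 mm) begins 51 mm behind the grasp point.
Start: joints at [91.708, 22.042, 0.453, 0, -68.411, -14.817], TCP at [0.142, 0.609, 0.223] pointing down, gripper open.
Joint ranges: [-179.83, 179.83], [-69.29, 118.12], [-61.27, 80.66], [-181.25, 117.63], [-171.15, -9.14], [-177.46, 177.46]. Speed limits (degrees/s): [159.86, 159.86, 180, 180, 180, 180].

INTERFACE

Orientations are given as a 3x3 rotation matrix whose columns are the frame's x, y, z axes.
In Python, from station import r, cams, ticket gives the robot as it stands.
- The arm moves only by the tool drive_tool, never from a script. Its argument "deltas" is a list of rows, each an object of numbers: "dx", "dy", "dz": the shift along the tool's x, y, z in m; "wx", "wy", "wz": the turn, a rotation vector about the tool's x, y, z in degrees. A call has 1 to 20 rows; each row is the pose to reach, as a shift and turn from the pose commanded when the call began, along the tool's axes at that moment; what a row does not reach only later rows make up. A row lasts 1/10 s, in which the tool goes at most 50 mm and 8.59 degrees, less where a joint would pass 70% of its speed; a pose out of reach is approached as far as the arm can. A call with a gripper value outside its range is refused whole. "gripper" is the opening, from 0 (shut) to 1 (fully open), set as the call begins (left out, the last holds). The fingers move at their own pace and stop on an object; the grip force is fixed at half the most. Time passes only in rows, so rows that repeat a pose let the fingers close. It gives the time, the measured TCP pose, the force and the opening at its end, in the units of the state.
- r.sense(): the state, without advancing time (a new reading comes with each control period).
- cams.capture(name): name is "scene" or "top" or "wrist"; returns the picture (400x640x3 uint8, red, green, blue); there is no depth.
- cams.camera_model(name): a dict with "intrinsics" (3x3 intrinsics, pixels), "extrinsics" (4x4, takes a point from world to camera coordinates); the wrist camera has in their place "T_tool_cam" (4x4, takes a point from camera to tool coordinates, whose origin is the TCP and whose axes are the flange's). Camera axes: x right, y down, z forward; pixel columns grow to the right and rows downward; lengths in m; the calibration is good to about 2 mm. A picture is of the moment at which its call begins: read the wrist's pose just before it. camera_model takes no time and is no camera call.
- ticket.finish_job(): hands the job in, once; it reports no verdict.
The state is a dict: "time_s": time; "joints": joint angles; "joint_velocities": joint speeds; "effort": joint torques, N m; "tcp_pos": TCP position; "ee_rot": TCP orientation; "wrist_force": force on the tool from outside, world axes, zero at the start; "moment": the same for the moment, N m; "gripper_width": opening from 0.0 (shut) to 1.0 (fully open).
Only numpy, scipy, OpenCV 4.12 (cv2) and the standard library are available. Lean on these libraries where they do the work, as an engineer would, in place of code of your own. Each camera call takes 0.05 s, during which the arm holds its last target.

## Working session

There is one attempt and no reset: what is moved stays moved. The work goes in short steps, Python scripts to look and compute and a tool call to move; the robot and the scene stay as the last step left them, time stands still between calls to the robot, and variables do not carry over. Pictures are saved under pics/ and viewed, and the job is handed in when it is done.

Besides the shell and the picture viewer there is one more tool, called after "Emit:" as name(argument=value, ...), one argument or row to a line, values as JSON. drive_tool: Moves the arm, as the interface text tells. Its arguments: {"type":"object","properties":{"deltas":{"type":"array","items":{"type":"object","properties":{"dx":{"type":"number"},"dy":{"type":"number"},"dz":{"type":"number"},"wx":{"type":"number"},"wy":{"type":"number"},"wz":{"type":"number"}}}},"gripper":{"type":"number"}},"required":["deltas"]}

```bash
ls; mkdir -p pics; python3 - <<'E'
from station import r,cams,ticket
import cv2,json
s=r.sense();print(s);print(r.hold_point_z)
for n in ["scene","top","wrist"]:
    m=cams.camera_model(n);print(n,m)
    cv2.imwrite(f"pics/a_{n}.png",cams.capture(n)[:,:,::-1])
E
```

```text
pics
{'time_s': 0.0, 'joints': array([ 9.17090518e+01,  2.20902807e+01,  3.79044156e-01, -2.96210153e-02,
       -6.84119457e+01, -1.48161502e+01]), 'joint_velocities': array([ 0.00518436, -0.03633479,  0.00981616, -0.09726742, -0.02707144,
        0.05063045]), 'effort': array([ 6.95303697e-04, -3.90666318e+01,  1.87402403e+01,  4.21983808e+00,
        1.09432399e-02, -1.85451381e-04]), 'tcp_pos': array([0.14157893, 0.60812139, 0.22145802]), 'ee_rot': array([[ 9.73904627e-01, -2.26957272e-01, -4.16386973e-04],
       [-2.26957638e-01, -9.73902229e-01, -2.16326958e-03],
       [ 8.54495621e-05,  2.20132046e-03, -9.99997573e-01]]), 'wrist_force': array([ 0.29060765, -0.3682371 ,  0.21704758]), 'moment': array([ 0.02121481, -0.01605802,  0.01230568]), 'gripper_width': 1.0004320697402307}
0.0187
scene {'intrinsics': array([[413.42372751,   0.        , 315.01755594],
       [  0.        , 413.42372751, 198.71954099],
       [  0.        ,   0.        ,   1.        ]]), 'extrinsics': array([[ 0.84966949,  0.52731054,  0.00231605, -0.45841587],
       [ 0.44796861, -0.71949274, -0.53071115
[... 405 characters left out ...]
136, -0.02930896, -0.11016251,  0.53389874],
       [ 0.11056618, -0.01252366, -0.99378986,  1.3106123 ],
       [ 0.        ,  0.        ,  0.        ,  1.        ]])}
wrist {'intrinsics': array([[316.17028066,   0.        , 324.69266815],
       [  0.        , 316.17028066, 196.09748289],
       [  0.        ,   0.        ,   1.        ]]), 'T_tool_cam': array([[-6.07296742e-05, -9.65683890e-01, -2.59720273e-01,
         7.10316376e-02],
       [ 9.99999688e-01, -2.63229076e-04,  7.44903050e-04,
         5.54570160e-04],
       [-7.87706803e-04, -2.59720146e-01,  9.65683605e-01,
        -1.62518462e-01],
       [ 0.00000000e+00,  0.00000000e+00,  0.00000000e+00,
         1.00000000e+00]])}
```

View pics/a_scene.png

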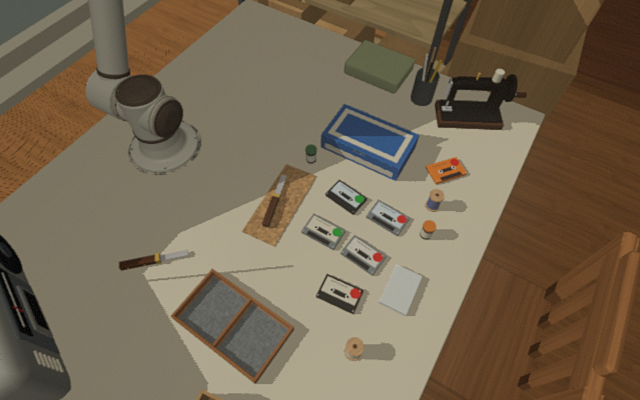

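View pics/a_top.png

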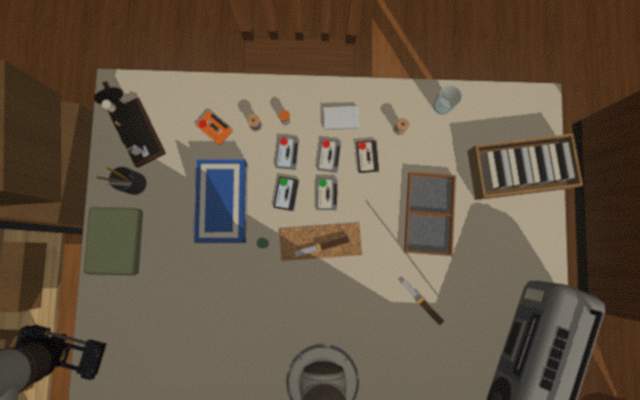

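View pics/a_wrist.png

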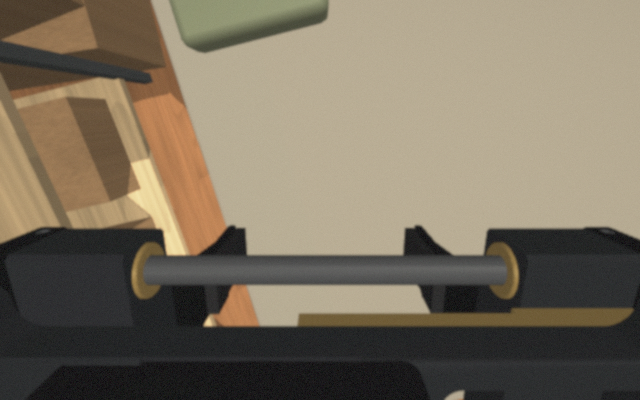

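```bash
cat > h.py <<'E'
import numpy as np,cv2
from station import r,cams,ticket
def ext(n,s=None):
    m=cams.camera_model(n);K=np.array(m['intrinsics'])
    if n=='wrist':
        s=s or r.sense();T=np.eye(4);T[:3,:3]=s['ee_rot'];T[:3,3]=s['tcp_pos']
        return K,np.linalg.inv(T@np.array(m['T_tool_cam']))
    return K,np.array(m['extrinsics'])
def p2w(n,uv,z,s=None):
    K,E=ext(n,s);R=E[:3,:3];t=E[:3,3];c=-R.T@t
    uv=np.atleast_2d(np.array(uv,float))
    d=(np.linalg.inv(K)@np.c_[uv,np.ones(len(uv))].T).T@R
    return c+d*((z-c[2])/d[:,2])[:,None]
def w2p(n,P,s=None):
    K,E=ext(n,s);P=np.atleast_2d(np.array(P,float))
    q=(P@E[:3,:3].T+E[:3,3])@K.T
    return q[:,:2]/q[:,2:]
def shot(n,name,crop=None,scale=1):
    im=cams.capture(n)[:,:,::-1].copy()
    cv2.imwrite(f'pics/{name}_raw.png',im)
    o=im
    if crop: x0,y0,x1,y1=crop;o=im[y0:y1,x0:x1]
    if scale!=1:o=cv2.resize(o,None,fx=scale,fy=scale,interpolation=cv2.INTER_CUBIC)
    cv2.imwrite(f'pics/{name}.png',o);return im
def delta(pos,R):
    """deltas from current commanded(≈measured) to target, tool axes"""
    from scipy.spatial.transform import Rotation as Ro
    s=r.sense();R0=s['ee_rot']
    return R0.T@(np.array(pos)-s['tcp_pos']),Ro.from_matrix(R0.T@R).as_rotvec(degrees=True)
def st():
    s=r.sense();print('t',round(s['time_s'],2),'tcp',s['tcp_pos'].round(4),'F',s['wrist_force'].round(1),'g',round(s['gripper_width'],3),'j',s['joints'].round(1));print(s['ee_rot'].round(3));return s
E
python3 - <<'E'
import cv2
a=cv2.imread('pics/a_top.png');s=cv2.imread('pics/a_scene.png')
cv2.imwrite('pics/b1.png',cv2.resize(a[100:270,180:380],None,fx=3.9,fy=3.5,interpolation=2))
o=a[120:270,180:380];cv2.imwrite('pics/b1.png',cv2.resize(o,None,fx=4,fy=4,interpolation=2))
o=s[90:250,240:440];cv2.imwrite('pics/b2.png',cv2.resize(o,None,fx=3.7,fy=3.7,interpolation=2))
E
```

```text
(no output)
```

View pics/b1.png

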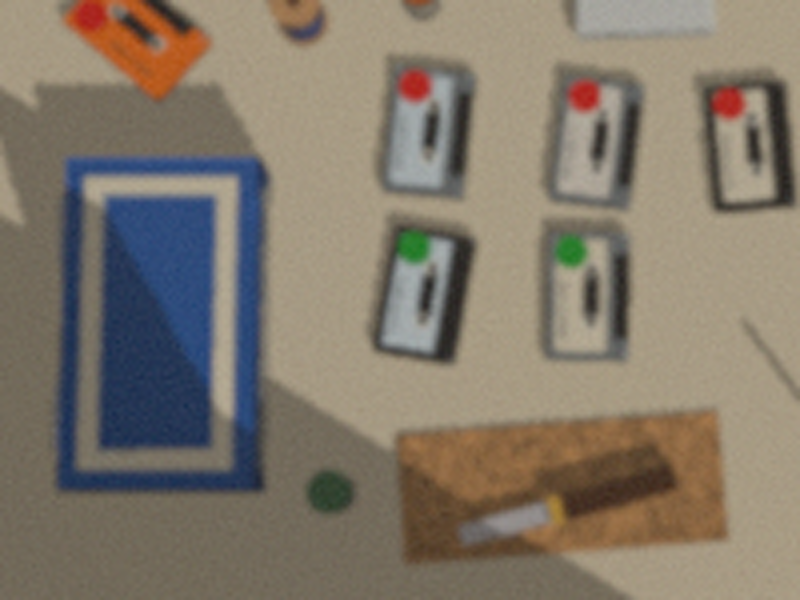

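View pics/b2.png

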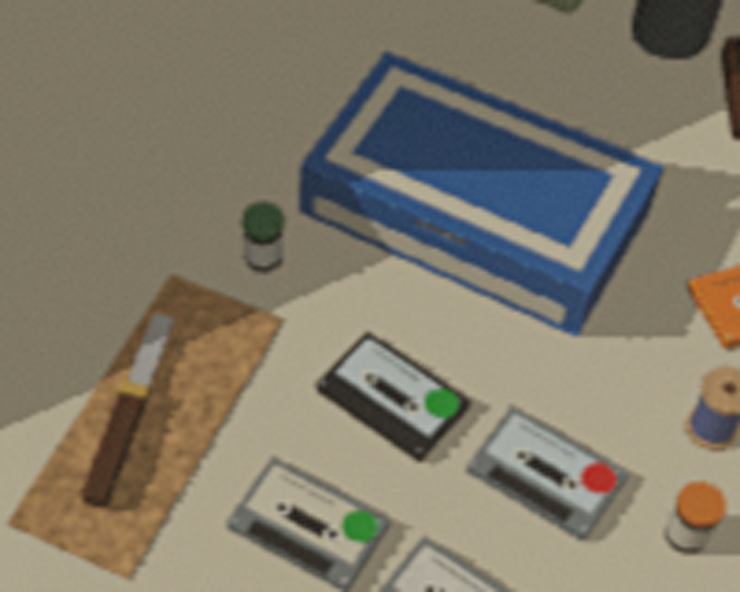

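```bash
python3 - <<'E'
from h import *
f=lambda pts:[(180+x/4,120+y/4) for x,y in pts]
g=lambda pts:[(240+x/3.7,90+y/3.7) for x,y in pts]
print('lid top',p2w('top',f([(66,158),(262,158),(262,488),(57,488)]),.06).round(4))
print('lid scene L,back,R,front',p2w('scene',g([(303,165),(388,54),(662,170),(582,300)]),.06).round(4))
print('notch scene',p2w('scene',g([(415,222),(468,240)]),.056).round(4))
print('blade tip,ferrule,end top',p2w('top',f([(458,534),(556,508),(675,475)]),[.012,.015,.02][0]).round(4))
print('blade scene',p2w('scene',g([(160,318),(130,390),(98,500)]),.015).round(4))
print('mat',p2w('top',f([(397,432),(717,410),(727,540),(405,562)]),.003).round(4))
print('keep top',p2w('top',f([(425,290),(587,290)]),.012).round(4))
print('tags',p2w('top',f([(414,247),(571,250),(415,85),(584,95),(728,102)]),.012).round(4))
print('cans',p2w('top',f([(330,492)]),.051).round(4))
print('tray',p2w('top',[(408,173),(454,175),(451,254),(405,251)],.026).round(4))
E
```

```text
lid top [[0.6501 0.3966 0.06  ]
 [0.6547 0.2499 0.06  ]
 [0.4075 0.2382 0.06  ]
 [0.4033 0.3886 0.06  ]]
lid scene L,back,R,front [[0.4117 0.2438 0.06  ]
 [0.409  0.384  0.06  ]
 [0.6541 0.3888 0.06  ]
 [0.6558 0.2414 0.06  ]]
notch scene [[0.5132 0.2434 0.056 ]
 [0.5562 0.2495 0.056 ]]
blade tip,ferrule,end top [[ 0.3776  0.0951  0.012 ]
 [ 0.3994  0.0209  0.012 ]
 [ 0.4272 -0.0697  0.012 ]]
blade scene [[ 0.3786  0.0869  0.015 ]
 [ 0.3966  0.0204  0.015 ]
 [ 0.4305 -0.0687  0.015 ]]
mat [[ 0.4545  0.1454  0.003 ]
 [ 0.4786 -0.1019  0.003 ]
 [ 0.3787 -0.1114  0.003 ]
 [ 0.3551  0.1354  0.003 ]]
keep top [[0.5646 0.1272 0.012 ]
 [0.5683 0.0017 0.012 ]]
tags [[ 0.598   0.137   0.012 ]
 [ 0.5993  0.015   0.012 ]
 [ 0.7266  0.141   0.012 ]
 [ 0.7227  0.0082  0.012 ]
 [ 0.7207 -0.1051  0.012 ]]
cans [[0.4061 0.1892 0.051 ]]
tray [[ 0.6348 -0.2479  0.026 ]
 [ 0.6329 -0.3909  0.026 ]
 [ 0.3893 -0.3804  0.026 ]
 [ 0.3945 -0.2402  0.026 ]]
```

```bash
cat >> h.py <<'E'
def Rz(az,pitch=0):
    """tool down, tool x azimuth az deg; pitch deg about tool y"""
    from scipy.spatial.transform import Rotation as Ro
    a=np.radians(az);x=np.array([np.cos(a),np.sin(a),0]);z=np.array([0,0,-1.]);y=np.cross(z,x)
    return np.c_[x,y,z]@Ro.from_rotvec([0,pitch,0],degrees=True).as_matrix()
def go(pos,az,pitch=0):
    d,w=delta(pos,Rz(az,pitch));print('d',d.round(4),'w',w.round(2))
E
python3 - <<'E'
from h import *
go((.409,-.005,.17),-73)
E
```

```text
d [0.3996 0.5365 0.0526] w [ 8.000e-02 -5.000e-02  5.988e+01]
```

Emit:
drive_tool(
  deltas=[
    {"dx": 0.1, "dy": 0.134, "dz": 0.013, "wz": 15},
    {"dx": 0.1, "dy": 0.134, "dz": 0.013, "wz": 15},
    {"dx": 0.1, "dy": 0.134, "dz": 0.013, "wz": 15},
    {"dx": 0.1, "dy": 0.134, "dz": 0.013, "wz": 15},
    {"dx": 0.2, "dy": 0.268, "dz": 0.026, "wz": 30},
    {"dx": 0.2, "dy": 0.268, "dz": 0.026, "wz": 30},
    {"dx": 0.2, "dy": 0.268, "dz": 0.026, "wz": 30},
    {"dx": 0.2, "dy": 0.268, "dz": 0.026, "wz": 30},
    {"dx": 0.4, "dy": 0.5365, "dz": 0.0526, "wz": 60},
    {"dx": 0.4, "dy": 0.5365, "dz": 0.0526, "wz": 60},
    {"dx": 0.4, "dy": 0.5365, "dz": 0.0526, "wz": 60},
    {"dx": 0.4, "dy": 0.5365, "dz": 0.0526, "wz": 60},
    {"dx": 0.4, "dy": 0.5365, "dz": 0.0526, "wz": 60},
    {"dx": 0.4, "dy": 0.5365, "dz": 0.0526, "wz": 60},
    {"dx": 0.4, "dy": 0.5365, "dz": 0.0526, "wz": 60},
    {"dx": 0.4, "dy": 0.5365, "dz": 0.0526, "wz": 60},
    {"dx": 0.4, "dy": 0.5365, "dz": 0.0526, "wz": 60},
    {"dx": 0.4, "dy": 0.5365, "dz": 0.0526, "wz": 60},
  ],
)

```text
schema error: expected keys dx, dy, dz, wx, wy, wz
```

```bash
python3 - <<'E'
from h import *
st();shot('wrist','c_w');shot('scene','c_s',(230,90,430,250),3.7)
E
```

```text
t 0.15 tcp [0.1416 0.6083 0.2217] F [-0.3 -0.2  0.5] g 0.998 j [ 91.7  22.1   0.4  -0.  -68.4 -14.8]
[[ 0.974 -0.227 -0.   ]
 [-0.227 -0.974 -0.002]
 [ 0.     0.002 -1.   ]]
```

View pics/c_w.png

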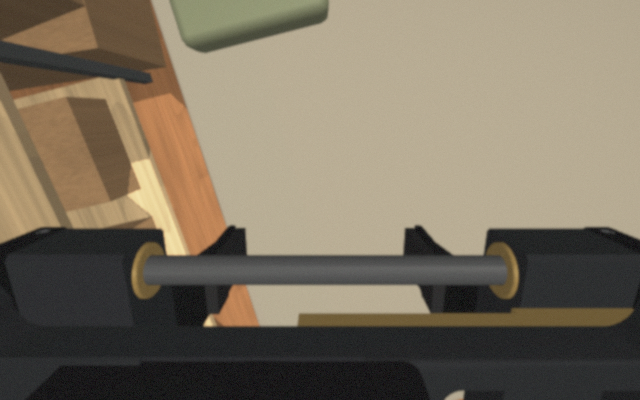

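View pics/c_s.png

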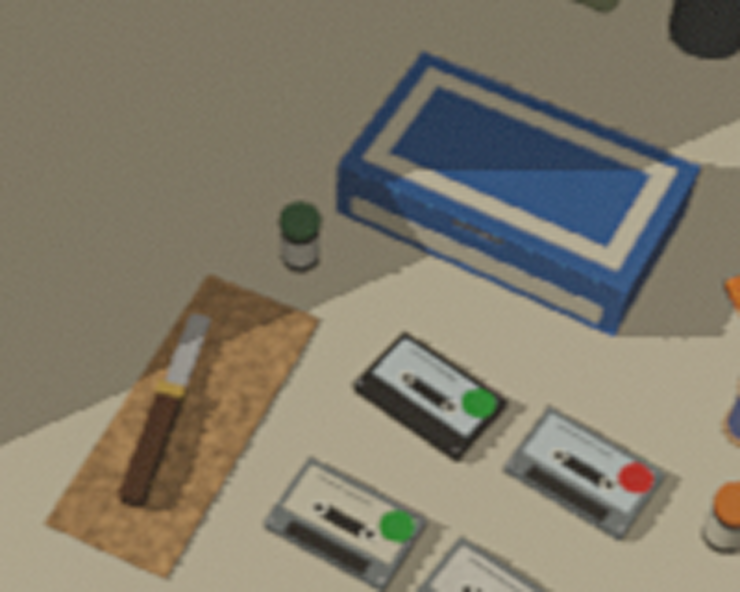

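The call was refused: every row needs all six keys. I'll resend it with them.

Emit:
drive_tool(
  deltas=[
    {"dx": 0.1, "dy": 0.134, "dz": 0.013, "wx": 0, "wy": 0, "wz": 15},
    {"dx": 0.1, "dy": 0.134, "dz": 0.013, "wx": 0, "wy": 0, "wz": 15},
    {"dx": 0.1, "dy": 0.134, "dz": 0.013, "wx": 0, "wy": 0, "wz": 15},
    {"dx": 0.2, "dy": 0.268, "dz": 0.026, "wx": 0, "wy": 0, "wz": 30},
    {"dx": 0.2, "dy": 0.268, "dz": 0.026, "wx": 0, "wy": 0, "wz": 30},
    {"dx": 0.2, "dy": 0.268, "dz": 0.026, "wx": 0, "wy": 0, "wz": 30},
    {"dx": 0.2, "dy": 0.268, "dz": 0.026, "wx": 0, "wy": 0, "wz": 30},
    {"dx": 0.4, "dy": 0.5365, "dz": 0.0526, "wx": 0, "wy": 0, "wz": 60},
    {"dx": 0.4, "dy": 0.5365, "dz": 0.0526, "wx": 0, "wy": 0, "wz": 60},
    {"dx": 0.4, "dy": 0.5365, "dz": 0.0526, "wx": 0, "wy": 0, "wz": 60},
    {"dx": 0.4, "dy": 0.5365, "dz": 0.0526, "wx": 0, "wy": 0, "wz": 60},
    {"dx": 0.4, "dy": 0.5365, "dz": 0.0526, "wx": 0, "wy": 0, "wz": 60},
    {"dx": 0.4, "dy": 0.5365, "dz": 0.0526, "wx": 0, "wy": 0, "wz": 60},
    {"dx": 0.4, "dy": 0.5365, "dz": 0.0526, "wx": 0, "wy": 0, "wz": 60},
    {"dx": 0.4, "dy": 0.5365, "dz": 0.0526, "wx": 0, "wy": 0, "wz": 60},
    {"dx": 0.4, "dy": 0.5365, "dz": 0.0526, "wx": 0, "wy": 0, "wz": 60},
    {"dx": 0.4, "dy": 0.5365, "dz": 0.0526, "wx": 0, "wy": 0, "wz": 60},
    {"dx": 0.4, "dy": 0.5365, "dz": 0.0526, "wx": 0, "wy": 0, "wz": 60},
  ],
)

```text
time_s: 2.05
tcp_pos: [0.4094, -0.0036, 0.1702]
ee_rot: [[0.293, -0.956, 0.0], [-0.956, -0.293, 0.0], [-0.0, -0.0, -1.0]]
wrist_force: [0.0, 0.3, 0.2]
gripper_width: 1.001
```

```bash
python3 - <<'E'
from h import *
st();shot('wrist','d_w')
E
```

```text
t 2.05 tcp [ 0.4094 -0.0036  0.1702] F [0.  0.3 0.2] g 1.001 j [ 22.5   3.6 -32.4  -0.  -54.   -5.4]
[[ 0.293 -0.956  0.   ]
 [-0.956 -0.293  0.   ]
 [-0.    -0.    -1.   ]]
```

View pics/d_w.png

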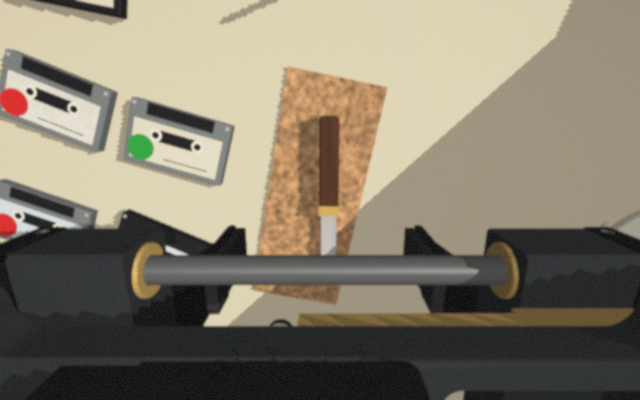

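```bash
python3 - <<'E'
from h import *
s=r.sense()
P=p2w('wrist',[(329.5,117),(328.5,207),(320,160),(339,160)],.021,s);print(P.round(4))
d=P[1]-P[0];print(np.linalg.norm(d),np.degrees(np.arctan2(d[1],d[0])))
u=d/np.linalg.norm(d)
c=P[0]+u*.05;print('centre',c); g=P[0]+u*.072;print('grip',g)
K,E=ext('wrist',s)
print(w2p('wrist',[s['tcp_pos']],s))
az=np.degrees(np.arctan2(-u[1],-u[0]));print(az)
go((g[0],g[1],.0065),az)
E
```

```text
[[ 0.4243 -0.0682  0.021 ]
 [ 0.3986  0.018   0.021 ]
 [ 0.421  -0.026   0.021 ]
 [ 0.403  -0.0315  0.021 ]]
0.08997052495857415 106.58665151748237
centre [ 0.41001431 -0.02026246  0.021     ]
grip [0.40373408 0.0008221  0.021     ]
[[324.28276806 244.56349079]]
-73.41334848251763
d [-0.0058  0.0043  0.1637] w [-0.03  0.01  0.43]
```

Emit:
drive_tool(
  deltas=[
    {"dx": -0.006, "dy": 0.004, "dz": 0.05, "wx": 0, "wy": 0, "wz": 0.4},
    {"dx": -0.006, "dy": 0.004, "dz": 0.08, "wx": 0, "wy": 0, "wz": 0.4},
    {"dx": -0.006, "dy": 0.004, "dz": 0.11, "wx": 0, "wy": 0, "wz": 0.4},
    {"dx": -0.006, "dy": 0.004, "dz": 0.14, "wx": 0, "wy": 0, "wz": 0.4},
    {"dx": -0.006, "dy": 0.004, "dz": 0.155, "wx": 0, "wy": 0, "wz": 0.4},
    {"dx": -0.006, "dy": 0.004, "dz": 0.1635, "wx": 0, "wy": 0, "wz": 0.4},
    {"dx": -0.006, "dy": 0.004, "dz": 0.1635, "wx": 0, "wy": 0, "wz": 0.4},
    {"dx": -0.006, "dy": 0.004, "dz": 0.1635, "wx": 0, "wy": 0, "wz": 0.4},
    {"dx": -0.006, "dy": 0.004, "dz": 0.1635, "wx": 0, "wy": 0, "wz": 0.4},
  ],
)

```text
time_s: 3.0
tcp_pos: [0.4049, 0.0005, 0.0074]
ee_rot: [[0.284, -0.959, 0.002], [-0.959, -0.284, 0.001], [-0.0, -0.002, -1.0]]
wrist_force: [0.4, 0.5, 0.0]
gripper_width: 1.002
```

Emit:
drive_tool(
  deltas=[
    {"dx": 0, "dy": 0, "dz": 0, "wx": 0, "wy": 0, "wz": 0},
    {"dx": 0, "dy": 0, "dz": 0, "wx": 0, "wy": 0, "wz": 0},
    {"dx": 0, "dy": 0, "dz": 0, "wx": 0, "wy": 0, "wz": 0},
    {"dx": 0, "dy": 0, "dz": 0, "wx": 0, "wy": 0, "wz": 0},
    {"dx": 0, "dy": 0, "dz": 0, "wx": 0, "wy": 0, "wz": 0},
    {"dx": 0, "dy": 0, "dz": 0, "wx": 0, "wy": 0, "wz": 0},
    {"dx": 0, "dy": 0, "dz": 0, "wx": 0, "wy": 0, "wz": 0},
    {"dx": 0, "dy": 0, "dz": 0, "wx": 0, "wy": 0, "wz": 0},
    {"dx": 0, "dy": 0, "dz": 0, "wx": 0, "wy": 0, "wz": 0},
    {"dx": 0, "dy": 0, "dz": 0, "wx": 0, "wy": 0, "wz": 0},
  ],
  gripper=0,
)

```text
time_s: 4.0
tcp_pos: [0.4041, 0.0, 0.0064]
ee_rot: [[0.284, -0.959, -0.0], [-0.959, -0.284, -0.0], [0.0, 0.0, -1.0]]
wrist_force: [-0.1, 0.4, -0.2]
gripper_width: 0.221
```

```bash
python3 - <<'E'
from h import *
st();shot('wrist','e_w')
E
```

```text
t 4.0 tcp [0.4041 0.     0.0064] F [-0.1  0.4 -0.2] g 0.221 j [ 23.3  19.5 -44.9   0.  -25.7  -6.8]
[[ 0.284 -0.959 -0.   ]
 [-0.959 -0.284 -0.   ]
 [ 0.     0.    -1.   ]]
```

View pics/e_w.png

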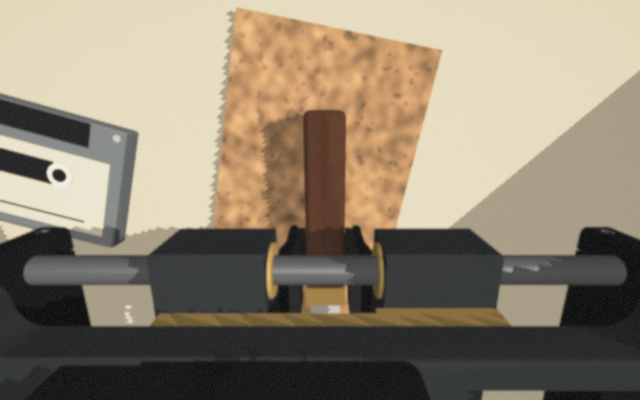

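```bash
python3 - <<'E'
from h import *
s=r.sense()
P=p2w('wrist',[(325,110)],.021,s);print(P, (P[0]-s['tcp_pos'])@s['ee_rot'])
go((.404,0,.12),-73.4)
go((.534,.115,.12),-88.5)
E
```

```text
[[ 0.42413478 -0.06911968  0.021     ]] [ 0.07201641  0.00036386 -0.01458109]
d [ 0.000e+00  1.000e-04 -1.136e-01] w [ 0.    0.   -0.11]
d [-0.0733 -0.1572 -0.1136] w [ 0.   -0.   14.99]
```

Emit:
drive_tool(
  deltas=[
    {"dx": 0, "dy": 0, "dz": -0.02, "wx": 0, "wy": 0, "wz": 0},
    {"dx": 0, "dy": 0, "dz": -0.05, "wx": 0, "wy": 0, "wz": 0},
    {"dx": 0, "dy": 0, "dz": -0.08, "wx": 0, "wy": 0, "wz": 0},
    {"dx": -0.01, "dy": -0.02, "dz": -0.114, "wx": 0, "wy": 0, "wz": 2},
    {"dx": -0.022, "dy": -0.05, "dz": -0.114, "wx": 0, "wy": 0, "wz": 5},
    {"dx": -0.035, "dy": -0.08, "dz": -0.114, "wx": 0, "wy": 0, "wz": 8},
    {"dx": -0.05, "dy": -0.11, "dz": -0.114, "wx": 0, "wy": 0, "wz": 11},
    {"dx": -0.062, "dy": -0.135, "dz": -0.114, "wx": 0, "wy": 0, "wz": 13},
    {"dx": -0.07, "dy": -0.15, "dz": -0.114, "wx": 0, "wy": 0, "wz": 14.5},
    {"dx": -0.073, "dy": -0.157, "dz": -0.114, "wx": 0, "wy": 0, "wz": 15},
    {"dx": -0.073, "dy": -0.157, "dz": -0.114, "wx": 0, "wy": 0, "wz": 15},
    {"dx": -0.073, "dy": -0.157, "dz": -0.114, "wx": 0, "wy": 0, "wz": 15},
    {"dx": -0.073, "dy": -0.157, "dz": -0.114, "wx": 0, "wy": 0, "wz": 15},
  ],
)

```text
time_s: 5.35
tcp_pos: [0.533, 0.1138, 0.1204]
ee_rot: [[0.026, -1.0, -0.001], [-1.0, -0.026, -0.0], [0.0, 0.001, -1.0]]
wrist_force: [-0.4, 0.6, -1.1]
gripper_width: 0.227
```

```bash
python3 - <<'E'
from h import *
st();shot('scene','f_s',(290,80,440,200),5);shot('top','f_t',(180,120,380,270),4)
s=r.sense()
for n,c,k in(('scene',(290,80),5),('top',(180,120),4)):
    print(n,((w2p(n,[s['tcp_pos']+s['ee_rot']@[-.098,0,-.0056]])-c)*k).round(0))
E
```

```text
t 5.35 tcp [0.533  0.1138 0.1204] F [-0.4  0.6 -1.1] g 0.227 j [ 29.1  20.  -18.9  -0.  -51.2 -27.6]
[[ 0.026 -1.    -0.001]
 [-1.    -0.026 -0.   ]
 [ 0.     0.001 -1.   ]]
scene [[321. 320.]]
top [[292. 312.]]
```

View pics/f_s.png

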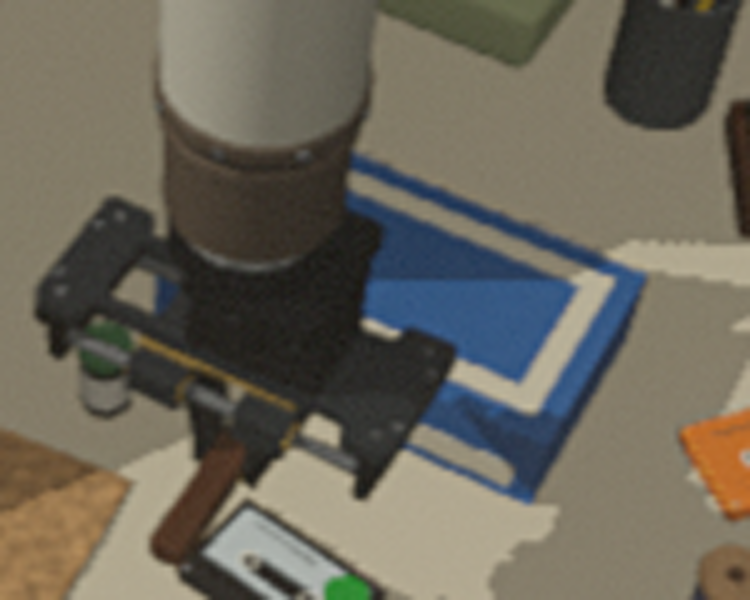

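View pics/f_t.png

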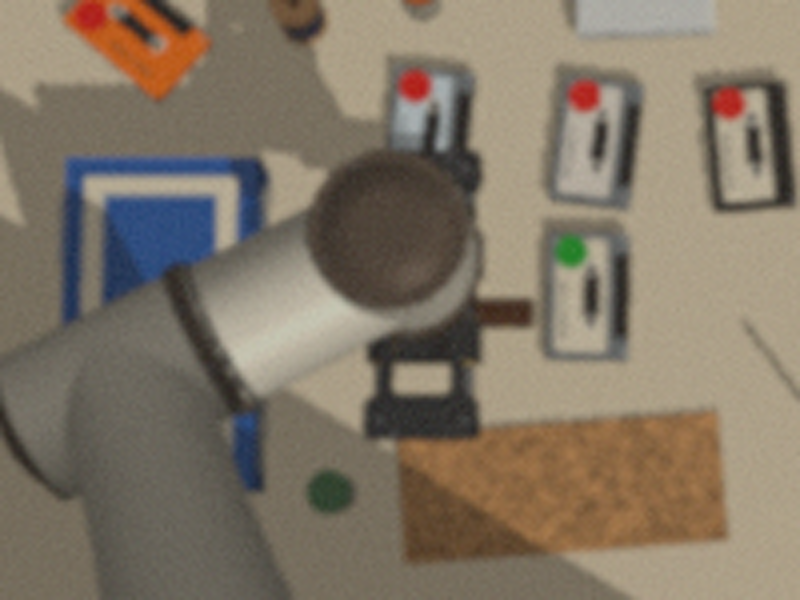

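```bash
cat >> h.py <<'E'
def frame(x,y,yaw):
    a=np.radians(yaw);c,s=np.cos(a),np.sin(a)
    return lambda P:np.array([[x+c*p[0]-s*p[1],y+s*p[0]+c*p[1],p[2]] for p in P])
E
python3 - <<'E'
from h import *
F=frame(.531,.3175,1.0)
top=F([(-.125,-.072,.06),(.125,-.072,.06),(.125,.072,.06),(-.125,.072,.06)])
bot=F([(-.125,-.072,0),(.125,-.072,0)])
no=F([(-.022,-.072,.056),(.022,-.072,.056),(.022,-.072,.046),(-.022,-.072,.046)])
for n,c,k,fn in(('scene',(315,95,425,180),7,'a_scene'),('top',(185,150,265,250),6,'a_top')):
    im=cv2.imread(f'pics/{fn}.png')[c[1]:c[3],c[0]:c[2]]
    o=cv2.resize(im,None,fx=k,fy=k,interpolation=2)
    for P,cl in((top,1),(bot,0),(no,1)):
        q=((w2p(n,P)-[c[0],c[1]]+.5)*k).astype(np.int32)
        cv2.polylines(o,[q],bool(cl),(0,255,255),1)
    cv2.imwrite(f'pics/g_{n}.png',o)
E
```

```text
(no output)
```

View pics/g_scene.png

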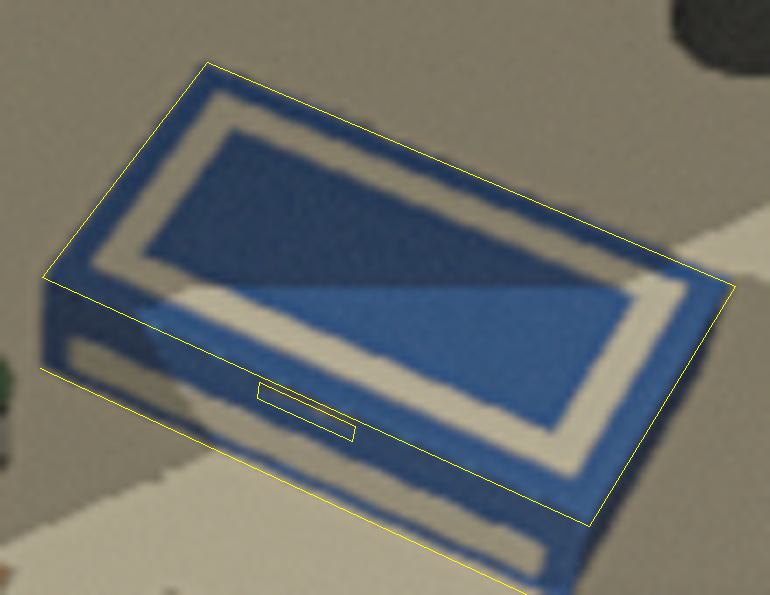

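View pics/g_top.png

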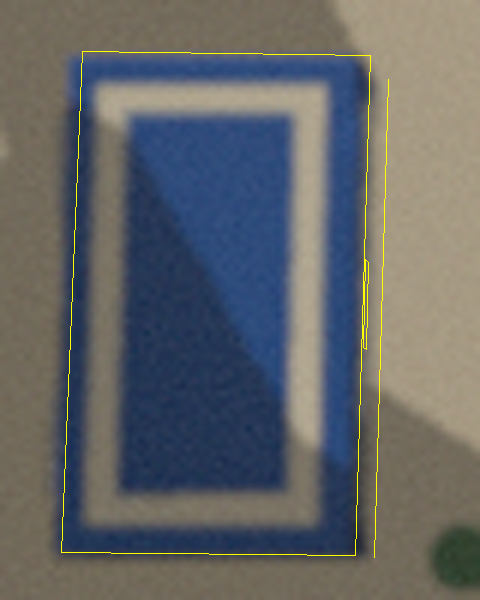

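Emit:
drive_tool(
  deltas=[
    {"dx": 0, "dy": 0, "dz": 0.03, "wx": 0, "wy": 0, "wz": -0.5},
    {"dx": 0, "dy": 0, "dz": 0.055, "wx": 0, "wy": 0, "wz": -0.5},
    {"dx": 0, "dy": 0, "dz": 0.07, "wx": 0, "wy": 0, "wz": -0.5},
    {"dx": 0, "dy": 0, "dz": 0.075, "wx": 0, "wy": 0, "wz": -0.5},
    {"dx": 0, "dy": 0, "dz": 0.075, "wx": 0, "wy": 0, "wz": -0.5},
    {"dx": 0, "dy": 0, "dz": 0.075, "wx": 0, "wy": 0, "wz": -0.5},
  ],
)

```text
time_s: 6.05
tcp_pos: [0.5345, 0.1148, 0.0464]
ee_rot: [[0.035, -0.999, 0.002], [-0.999, -0.035, 0.001], [-0.001, -0.002, -1.0]]
wrist_force: [-1.1, -0.0, -0.4]
gripper_width: 0.229
```

```bash
python3 - <<'E'
from h import *
st();shot('scene','h_s',(290,80,440,200),5);shot('wrist','h_w')
E
```

```text
t 6.05 tcp [0.5345 0.1148 0.0464] F [-1.1 -0.  -0.4] g 0.229 j [ 29.1  25.6 -23.2   0.  -41.1 -27.1]
[[ 0.035 -0.999  0.002]
 [-0.999 -0.035  0.001]
 [-0.001 -0.002 -1.   ]]
```

View pics/h_s.png

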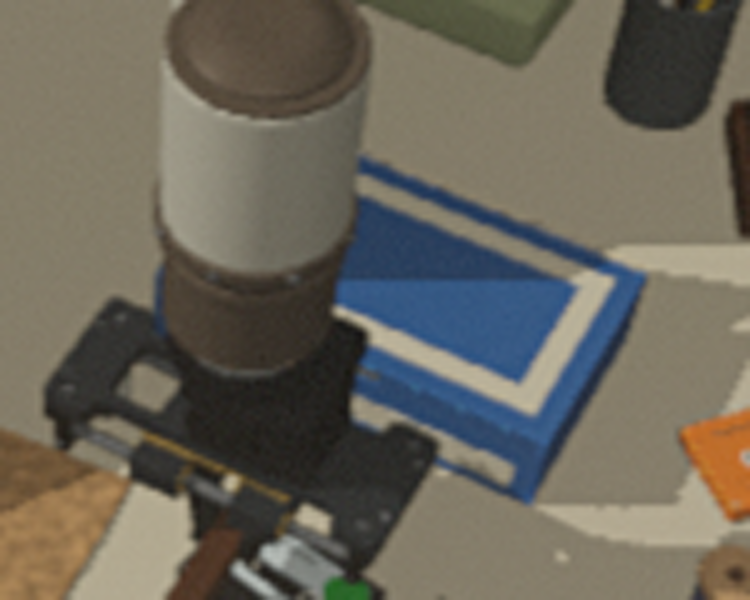

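View pics/h_w.png

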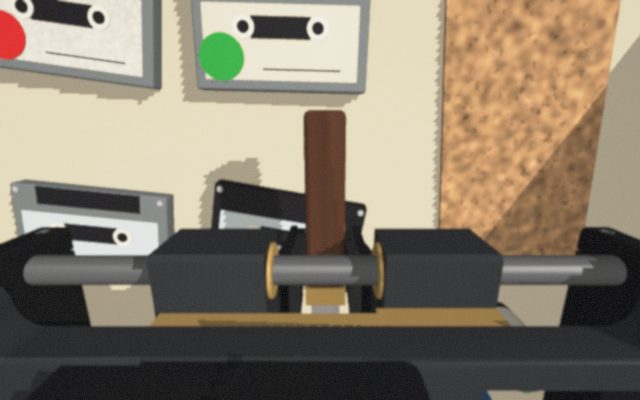

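Emit:
drive_tool(
  deltas=[
    {"dx": -0.01, "dy": 0, "dz": 0.001, "wx": 0, "wy": 0, "wz": 0},
    {"dx": -0.02, "dy": 0, "dz": 0.001, "wx": 0, "wy": 0, "wz": 0},
    {"dx": -0.026, "dy": 0, "dz": 0.001, "wx": 0, "wy": 0, "wz": 0},
    {"dx": -0.032, "dy": 0, "dz": 0.001, "wx": 0, "wy": 0, "wz": 0},
    {"dx": -0.038, "dy": 0, "dz": 0.001, "wx": 0, "wy": 0, "wz": 0},
    {"dx": -0.042, "dy": 0, "dz": 0.001, "wx": 0, "wy": 0, "wz": 0},
    {"dx": -0.045, "dy": 0, "dz": 0.001, "wx": 0, "wy": 0, "wz": 0},
    {"dx": -0.045, "dy": 0, "dz": 0.001, "wx": 0, "wy": 0, "wz": 0},
    {"dx": -0.045, "dy": 0, "dz": 0.001, "wx": 0, "wy": 0, "wz": 0},
  ],
)

```text
time_s: 7.05
tcp_pos: [0.5322, 0.1595, 0.0444]
ee_rot: [[0.035, -0.999, -0.0], [-0.999, -0.035, -0.0], [0.0, 0.0, -1.0]]
wrist_force: [0.1, 0.0, -0.3]
gripper_width: 0.227
```

Emit:
drive_tool(
  deltas=[
    {"dx": -0.006, "dy": 0, "dz": -0.001, "wx": 0, "wy": 0, "wz": 0},
    {"dx": -0.012, "dy": 0, "dz": -0.001, "wx": 0, "wy": 0, "wz": 0},
    {"dx": -0.018, "dy": 0, "dz": -0.001, "wx": 0, "wy": 0, "wz": 0},
    {"dx": -0.02, "dy": 0, "dz": -0.001, "wx": 0, "wy": 0, "wz": 0},
    {"dx": -0.02, "dy": 0, "dz": -0.001, "wx": 0, "wy": 0, "wz": 0},
    {"dx": -0.02, "dy": 0, "dz": -0.001, "wx": 0, "wy": 0, "wz": 0},
  ],
)

```text
time_s: 7.65
tcp_pos: [0.5315, 0.1796, 0.0454]
ee_rot: [[0.035, -0.999, -0.0], [-0.999, -0.035, -0.0], [0.0, 0.0, -1.0]]
wrist_force: [0.1, 0.0, -1.4]
gripper_width: 0.225
```

```bash
python3 - <<'E'
from h import *
st();shot('scene','i_s',(290,80,440,200),5);shot('wrist','i_w')
E
```

```text
t 7.65 tcp [0.5315 0.1796 0.0454] F [ 0.1  0.  -1.4] g 0.225 j [ 35.2  26.8 -21.   -0.  -42.1 -33.2]
[[ 0.035 -0.999 -0.   ]
 [-0.999 -0.035 -0.   ]
 [ 0.     0.    -1.   ]]
```

View pics/i_s.png

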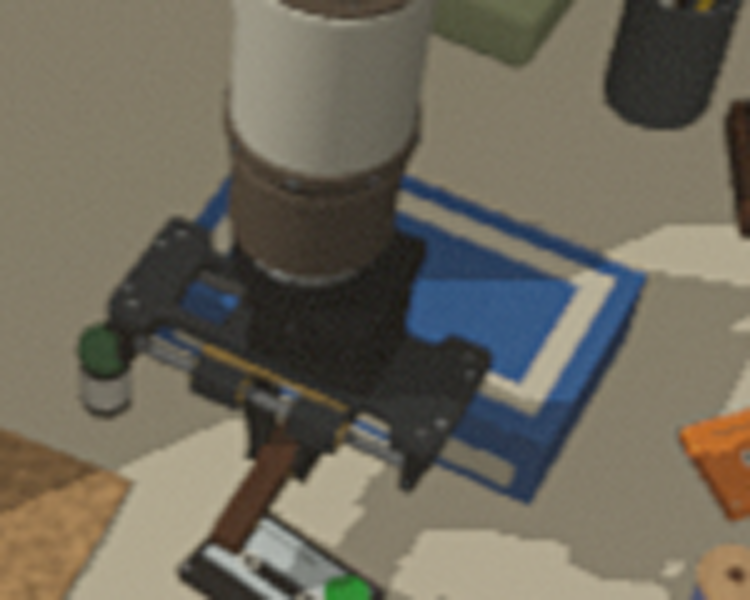

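View pics/i_w.png

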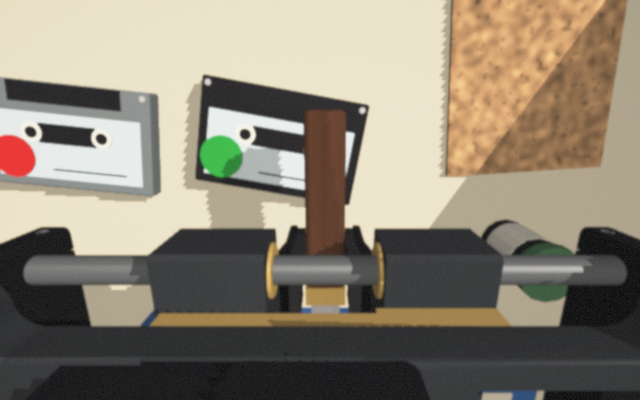

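Emit:
drive_tool(
  deltas=[
    {"dx": 0, "dy": 0, "dz": -0.003, "wx": 0, "wy": 0, "wz": 0},
    {"dx": 0, "dy": 0, "dz": -0.006, "wx": 0, "wy": 0, "wz": 0},
    {"dx": 0, "dy": 0, "dz": -0.009, "wx": 0, "wy": 0, "wz": 0},
    {"dx": 0, "dy": 0, "dz": -0.012, "wx": 0, "wy": 0, "wz": 0},
    {"dx": 0, "dy": 0, "dz": -0.015, "wx": 0, "wy": 0, "wz": 0},
    {"dx": 0, "dy": 0, "dz": -0.018, "wx": 0, "wy": 0, "wz": 0},
    {"dx": 0, "dy": 0, "dz": -0.021, "wx": 0, "wy": 0, "wz": 0},
    {"dx": 0, "dy": 0, "dz": -0.024, "wx": 0, "wy": 0, "wz": 0},
  ],
)

```text
time_s: 8.55
tcp_pos: [0.5315, 0.1795, 0.0697]
ee_rot: [[0.035, -0.999, -0.0], [-0.999, -0.035, -0.0], [0.0, 0.0, -1.0]]
wrist_force: [0.3, 1.1, -2.7]
gripper_width: 0.233
```

```bash
python3 - <<'E'
from h import *
st();shot('scene','j_s',(290,80,440,200),5);shot('wrist','j_w')
E
```

```text
t 8.55 tcp [0.5315 0.1795 0.0697] F [ 0.3  1.1 -2.7] g 0.233 j [ 35.2  24.9 -19.8  -0.  -45.3 -33.2]
[[ 0.035 -0.999 -0.   ]
 [-0.999 -0.035 -0.   ]
 [ 0.     0.    -1.   ]]
```

View pics/j_s.png

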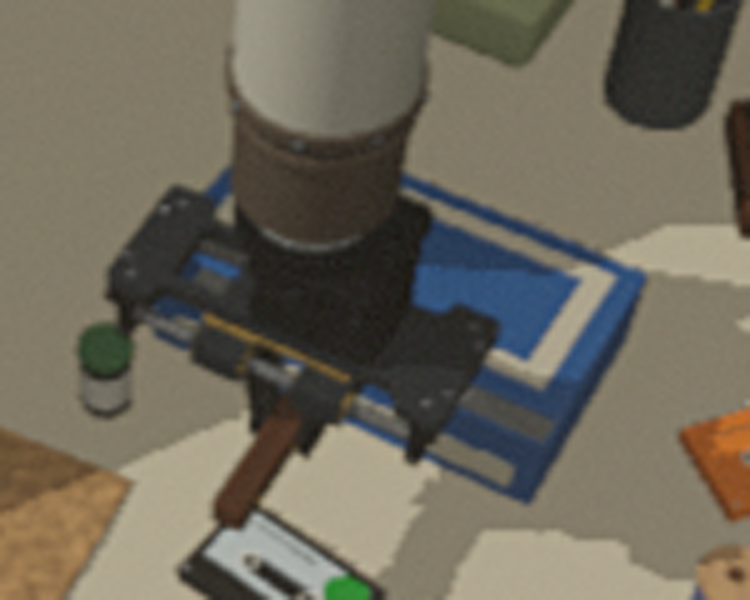

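View pics/j_w.png

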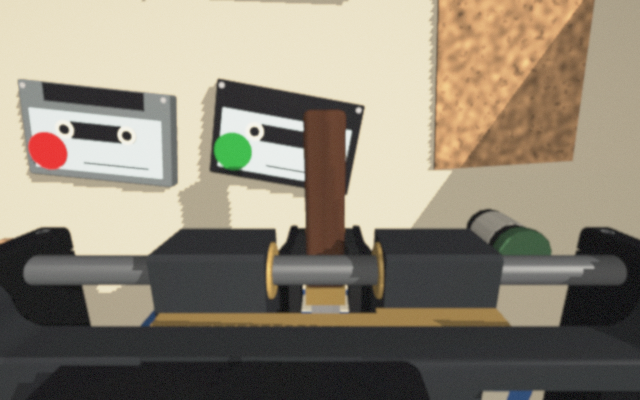

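Emit:
drive_tool(
  deltas=[
    {"dx": 0, "dy": 0, "dz": -0.004, "wx": 0, "wy": 0, "wz": 0},
    {"dx": 0, "dy": 0, "dz": -0.008, "wx": 0, "wy": 0, "wz": 0},
    {"dx": 0, "dy": 0, "dz": -0.012, "wx": 0, "wy": 0, "wz": 0},
    {"dx": 0, "dy": 0, "dz": -0.017, "wx": 0, "wy": 0, "wz": 0},
    {"dx": 0, "dy": 0, "dz": -0.022, "wx": 0, "wy": 0, "wz": 0},
    {"dx": 0, "dy": 0, "dz": -0.027, "wx": 0, "wy": 0, "wz": 0},
    {"dx": 0, "dy": 0, "dz": -0.033, "wx": 0, "wy": 0, "wz": 0},
    {"dx": 0, "dy": 0, "dz": -0.039, "wx": 0, "wy": 0, "wz": 0},
    {"dx": 0, "dy": 0, "dz": -0.045, "wx": 0, "wy": 0, "wz": 0},
    {"dx": -0.005, "dy": 0, "dz": -0.051, "wx": 0, "wy": 0, "wz": 0},
    {"dx": -0.01, "dy": 0, "dz": -0.057, "wx": 0, "wy": 0, "wz": 0},
    {"dx": -0.016, "dy": 0, "dz": -0.063, "wx": 0, "wy": 0, "wz": 0},
    {"dx": -0.022, "dy": 0, "dz": -0.069, "wx": 0, "wy": 0, "wz": 0},
    {"dx": -0.028, "dy": 0, "dz": -0.075, "wx": 0, "wy": 0, "wz": 0},
    {"dx": -0.034, "dy": 0, "dz": -0.08, "wx": 0, "wy": 0, "wz": 0},
    {"dx": -0.042, "dy": 0, "dz": -0.084, "wx": 0, "wy": 0, "wz": 0},
    {"dx": -0.05, "dy": 0, "dz": -0.087, "wx": 0, "wy": 0, "wz": 0},
    {"dx": -0.05, "dy": 0, "dz": -0.087, "wx": 0, "wy": 0, "wz": 0},
  ],
)

```text
time_s: 10.45
tcp_pos: [0.5303, 0.2313, 0.157]
ee_rot: [[0.036, -0.999, 0.002], [-0.999, -0.036, 0.002], [-0.002, -0.002, -1.0]]
wrist_force: [-0.4, -0.2, -0.9]
gripper_width: 0.222
```

```bash
python3 - <<'E'
from h import *
st();shot('scene','k_s',(260,40,440,180),4.2);shot('wrist','k_w')
E
```

```text
t 10.45 tcp [0.5303 0.2313 0.157 ] F [-0.4 -0.2 -0.9] g 0.222 j [ 39.6  20.6 -11.7  -0.  -57.5 -37.5]
[[ 0.036 -0.999  0.002]
 [-0.999 -0.036  0.002]
 [-0.002 -0.002 -1.   ]]
```

View pics/k_s.png

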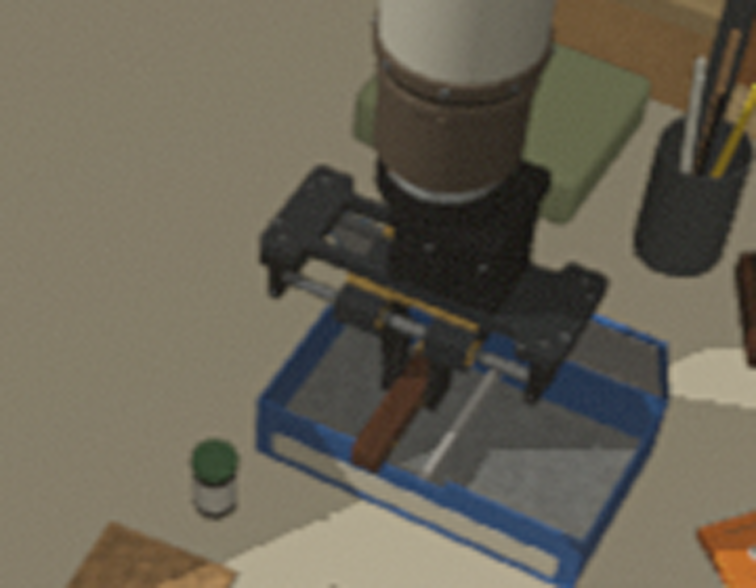

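View pics/k_w.png

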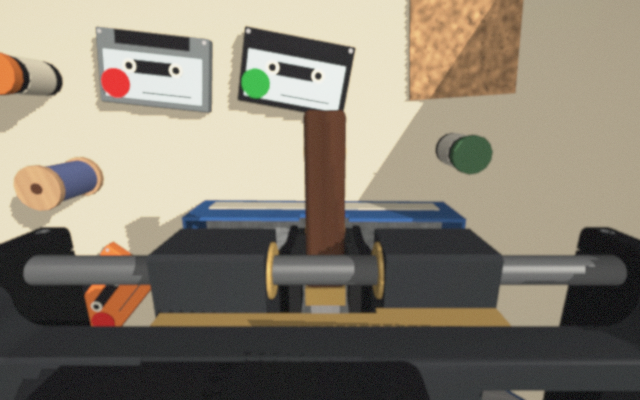

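Emit:
drive_tool(
  deltas=[
    {"dx": -0.008, "dy": 0, "dz": -0.003, "wx": 0, "wy": 0, "wz": 0},
    {"dx": -0.016, "dy": 0, "dz": -0.006, "wx": 0, "wy": 0, "wz": 0},
    {"dx": -0.023, "dy": 0, "dz": -0.008, "wx": 0, "wy": 0, "wz": 0},
    {"dx": -0.03, "dy": 0, "dz": -0.008, "wx": 0, "wy": 0, "wz": 0},
    {"dx": -0.036, "dy": 0, "dz": -0.008, "wx": 0, "wy": 0, "wz": 0},
    {"dx": -0.042, "dy": 0, "dz": -0.008, "wx": 0, "wy": 0, "wz": 0},
    {"dx": -0.048, "dy": 0, "dz": -0.008, "wx": 0, "wy": 0, "wz": 0},
    {"dx": -0.052, "dy": 0, "dz": -0.008, "wx": 0, "wy": 0, "wz": 0},
    {"dx": -0.054, "dy": 0, "dz": -0.008, "wx": 0, "wy": 0, "wz": 0},
    {"dx": -0.054, "dy": 0, "dz": -0.008, "wx": 0, "wy": 0, "wz": 0},
    {"dx": -0.054, "dy": 0, "dz": -0.008, "wx": 0, "wy": 0, "wz": 0},
    {"dx": -0.054, "dy": 0, "dz": -0.008, "wx": 0, "wy": 0, "wz": 0},
  ],
)

```text
time_s: 11.75
tcp_pos: [0.528, 0.2838, 0.1645]
ee_rot: [[0.035, -0.999, 0.0], [-0.999, -0.035, 0.001], [-0.001, -0.0, -1.0]]
wrist_force: [0.1, -0.1, -0.1]
gripper_width: 0.226
```

```bash
python3 - <<'E'
from h import *
st();shot('scene','l_s',(260,40,440,180),4.2);shot('top','l_t',(150,100,310,250),4)
E
```

```text
t 11.75 tcp [0.528  0.2838 0.1645] F [ 0.1 -0.1 -0.1] g 0.226 j [ 43.7  22.2  -8.1  -0.  -59.7 -41.7]
[[ 0.035 -0.999  0.   ]
 [-0.999 -0.035  0.001]
 [-0.001 -0.    -1.   ]]
```

View pics/l_s.png

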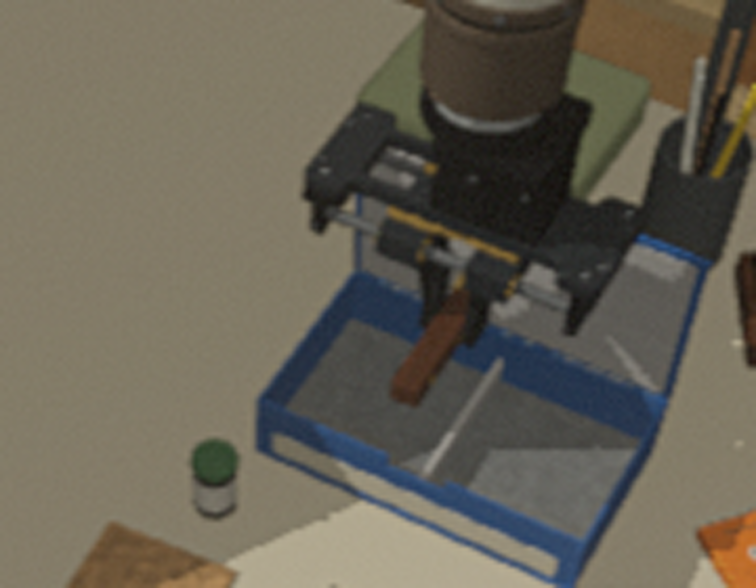

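View pics/l_t.png

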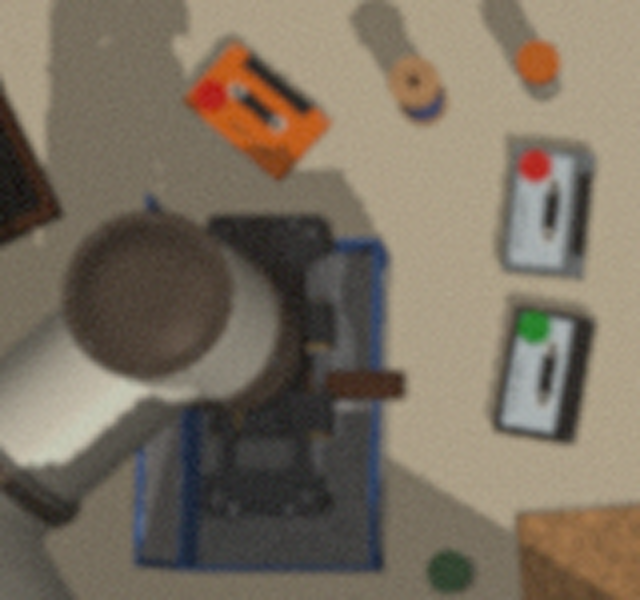

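```bash
python3 - <<'E'
from h import *
F=frame(.531,.3185,1.0)
for th in(1.3,1.4,1.5,1.6):
    P=F([(.125,.072-.144*np.cos(th),.056+.144*np.sin(th))])
    print(th,((w2p('scene',P)-[260,40])*4.2).round(0),((w2p('top',P)-[150,100])*4).round(0))
E
```

```text
1.3 [[693. 297.]] [[196. 191.]]
1.4 [[703. 279.]] [[173. 189.]]
1.5 [[713. 262.]] [[151. 188.]]
1.6 [[722. 248.]] [[130. 188.]]
```

Emit:
drive_tool(
  deltas=[
    {"dx": -0.004, "dy": 0, "dz": 0, "wx": 0, "wy": 0, "wz": 0},
    {"dx": -0.008, "dy": 0, "dz": 0, "wx": 0, "wy": 0, "wz": 0},
    {"dx": -0.011, "dy": 0, "dz": 0, "wx": 0, "wy": 0, "wz": 0},
    {"dx": -0.012, "dy": 0, "dz": 0, "wx": 0, "wy": 0, "wz": 0},
    {"dx": -0.012, "dy": 0, "dz": 0, "wx": 0, "wy": 0, "wz": 0},
    {"dx": -0.012, "dy": 0, "dz": 0, "wx": 0, "wy": 0, "wz": 0},
    {"dx": -0.012, "dy": 0, "dz": 0, "wx": 0, "wy": 0, "wz": 0},
  ],
)

```text
time_s: 12.55
tcp_pos: [0.5276, 0.2958, 0.1644]
ee_rot: [[0.035, -0.999, 0.0], [-0.999, -0.035, 0.001], [-0.001, -0.0, -1.0]]
wrist_force: [0.3, 0.5, -0.7]
gripper_width: 0.222
```

```bash
python3 - <<'E'
from h import *
st();shot('scene','m_s',(260,40,440,180),4.2)
E
```

```text
t 12.55 tcp [0.5276 0.2958 0.1644] F [ 0.3  0.5 -0.7] g 0.222 j [ 44.6  22.7  -7.3  -0.  -60.  -42.6]
[[ 0.035 -0.999  0.   ]
 [-0.999 -0.035  0.001]
 [-0.001 -0.    -1.   ]]
```

View pics/m_s.png

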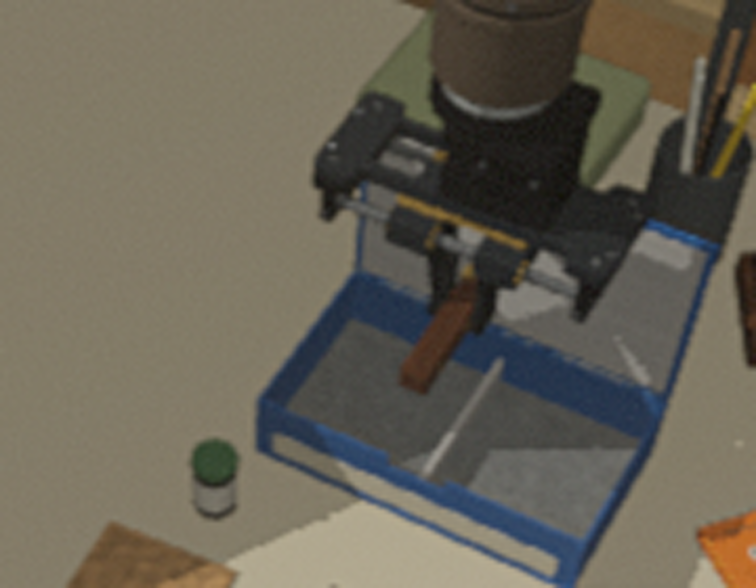

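```bash
python3 - <<'E'
from h import *
go((.415,-.008,.10),-85)
go((.415,-.008,.0068),-85)
E
```

```text
d [0.2997 0.1231 0.0642] w [-0.01  0.03 -3.01]
d [0.2997 0.1231 0.1574] w [-0.01  0.03 -3.01]
```

Emit:
drive_tool(
  deltas=[
    {"dx": 0.03, "dy": 0, "dz": 0, "wx": 0, "wy": 0, "wz": 0},
    {"dx": 0.07, "dy": 0.01, "dz": 0, "wx": 0, "wy": 0, "wz": 0},
    {"dx": 0.11, "dy": 0.03, "dz": 0, "wx": 0, "wy": 0, "wz": 0},
    {"dx": 0.15, "dy": 0.05, "dz": 0.01, "wx": 0, "wy": 0, "wz": -1},
    {"dx": 0.19, "dy": 0.07, "dz": 0.02, "wx": 0, "wy": 0, "wz": -2},
    {"dx": 0.23, "dy": 0.09, "dz": 0.03, "wx": 0, "wy": 0, "wz": -3},
    {"dx": 0.265, "dy": 0.107, "dz": 0.05, "wx": 0, "wy": 0, "wz": -3},
    {"dx": 0.29, "dy": 0.12, "dz": 0.06, "wx": 0, "wy": 0, "wz": -3},
    {"dx": 0.3, "dy": 0.123, "dz": 0.08, "wx": 0, "wy": 0, "wz": -3},
    {"dx": 0.3, "dy": 0.123, "dz": 0.11, "wx": 0, "wy": 0, "wz": -3},
    {"dx": 0.3, "dy": 0.123, "dz": 0.135, "wx": 0, "wy": 0, "wz": -3},
    {"dx": 0.3, "dy": 0.123, "dz": 0.15, "wx": 0, "wy": 0, "wz": -3},
    {"dx": 0.3, "dy": 0.123, "dz": 0.155, "wx": 0, "wy": 0, "wz": -3},
    {"dx": 0.3, "dy": 0.123, "dz": 0.1575, "wx": 0, "wy": 0, "wz": -3},
    {"dx": 0.3, "dy": 0.123, "dz": 0.1575, "wx": 0, "wy": 0, "wz": -3},
    {"dx": 0.3, "dy": 0.123, "dz": 0.1575, "wx": 0, "wy": 0, "wz": -3},
  ],
)

```text
time_s: 14.2
tcp_pos: [0.4158, -0.0083, 0.0077]
ee_rot: [[0.087, -0.996, 0.002], [-0.996, -0.087, 0.001], [-0.001, -0.002, -1.0]]
wrist_force: [-0.6, -0.5, -1.1]
gripper_width: 0.223
```

Emit:
drive_tool(
  deltas=[
    {"dx": 0, "dy": 0, "dz": 0, "wx": 0, "wy": 0, "wz": 0},
    {"dx": 0, "dy": 0, "dz": 0, "wx": 0, "wy": 0, "wz": 0},
    {"dx": 0, "dy": 0, "dz": 0, "wx": 0, "wy": 0, "wz": 0},
    {"dx": 0, "dy": 0, "dz": 0, "wx": 0, "wy": 0, "wz": 0},
    {"dx": 0, "dy": 0, "dz": 0, "wx": 0, "wy": 0, "wz": 0},
    {"dx": 0, "dy": 0, "dz": -0.02, "wx": 0, "wy": 0, "wz": 0},
    {"dx": 0, "dy": 0, "dz": -0.06, "wx": 0, "wy": 0, "wz": 0},
    {"dx": 0, "dy": 0, "dz": -0.1, "wx": 0, "wy": 0, "wz": 0},
    {"dx": 0, "dy": 0, "dz": -0.14, "wx": 0, "wy": 0, "wz": 0},
    {"dx": 0, "dy": 0, "dz": -0.16, "wx": 0, "wy": 0, "wz": 0},
    {"dx": 0, "dy": 0, "dz": -0.16, "wx": 0, "wy": 0, "wz": 0},
    {"dx": 0, "dy": 0, "dz": -0.16, "wx": 0, "wy": 0, "wz": 0},
  ],
  gripper=1,
)

```text
time_s: 15.4
tcp_pos: [0.4146, -0.0086, 0.1668]
ee_rot: [[0.087, -0.996, -0.0], [-0.996, -0.087, 0.001], [-0.001, -0.0, -1.0]]
wrist_force: [-0.2, -0.5, -0.2]
gripper_width: 0.994
```

```bash
python3 - <<'E'
from h import *
st();shot('scene','n_s',(230,70,430,290),2.7);shot('wrist','n_w')
E
```

```text
t 15.4 tcp [ 0.4146 -0.0086  0.1668] F [-0.2 -0.5 -0.2] g 0.994 j [ 21.4   4.4 -32.   -0.  -53.6 -16.5]
[[ 0.087 -0.996 -0.   ]
 [-0.996 -0.087  0.001]
 [-0.001 -0.    -1.   ]]
```

View pics/n_s.png

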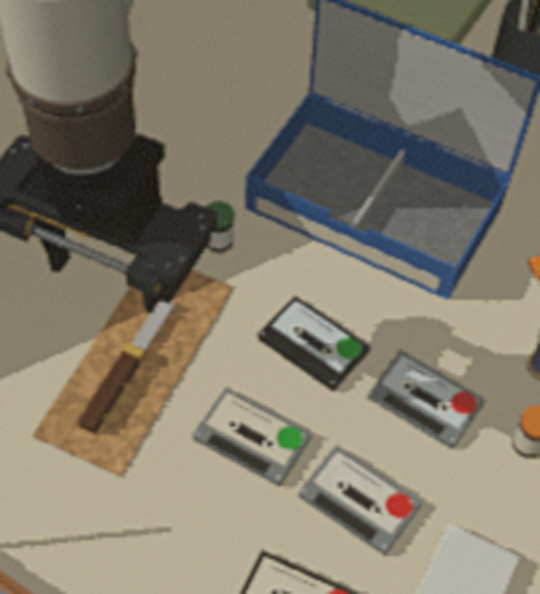

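View pics/n_w.png

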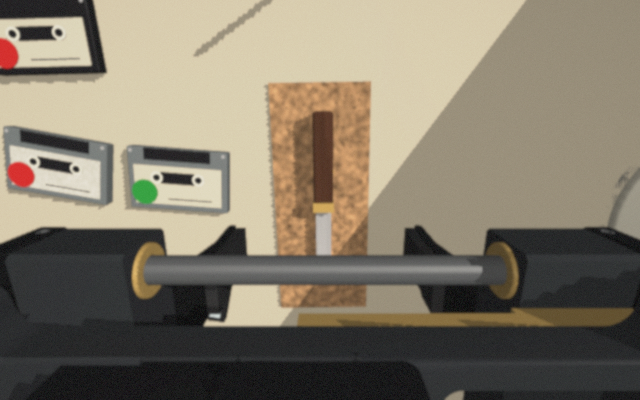

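```bash
cat > meas.py <<'E'
from h import *
def quad(P):
    # P 4 corners in order; returns centre, az of long axis, lens
    P=np.array(P);c=P.mean(0)
    e=[P[(i+1)%4]-P[i] for i in range(4)]
    l=[np.linalg.norm(x) for x in e]
    L=e[0]-e[2] if l[0]>l[1] else e[1]-e[3]
    az=np.degrees(np.arctan2(L[1],L[0]))
    az=(az+90)%180-90
    return c[:2].round(4),round(az,1),np.round(l,3)
E
python3 - <<'E'
from meas import *
f=lambda pts:[(180+x/4,120+y/4) for x,y in pts]
for n,q in dict(kblack=[(397,228),(473,238),(453,362),(375,348)],kgrey=[(545,232),(630,234),(627,358),(543,357)],r1=[(390,65),(473,72),(463,196),(383,190)],r2=[(560,77),(642,84),(628,208),(549,198)],r3=[(703,88),(780,86),(795,205),(718,212)]).items():
    print('top',n,*quad(p2w('top',f(q),.012)))
s=r.sense()
print('kgrey w',*quad(p2w('wrist',[(125,146),(229,152),(227,213),(123,207)],.012,s)))
print('r2 w',*quad(p2w('wrist',[(5,126),(112,145),(110,206),(6,184)],.012,s)))
s=dict(tcp_pos=np.array([.5303,.2313,.157]),ee_rot=np.array([[.036,-.999,.002],[-.999,-.036,.002],[-.002,-.002,-1.]]))
print('kblack k',*quad(p2w('wrist',[(247,27),(354,47),(343,112),(237,92)],.012,s)))
print('r1 k',*quad(p2w('wrist',[(96,27),(212,40),(210,111),(97,99)],.012,s)))
E
```

```text
top kblack [0.5616 0.1275] -7.6 [0.06  0.098 0.061 0.095]
top kgrey [0.5644 0.0022] 0.4 [0.066 0.097 0.065 0.098]
top r1 [0.6905 0.1301] -1.7 [0.065 0.099 0.062 0.1  ]
top r2 [ 0.6858 -0.0012] -4.2 [0.065 0.1   0.062 0.097]
top r3 [ 0.6848 -0.1223] 7.9 [0.061 0.096 0.061 0.099]
kgrey w [0.5648 0.0007] 1.5 [0.103 0.064 0.108 0.064]
r2 w [ 0.682  -0.0039] -6.7 [0.103 0.064 0.105 0.06 ]
kblack k [0.5613 0.1253] -8.0 [0.096 0.057 0.1   0.056]
r1 k [0.6901 0.1298] -3.9 [0.102 0.061 0.105 0.062]
```

```bash
python3 - <<'E'
from h import *
go((.5647,.001,.12),1.2)
E
```

```text
d [ 0.0032 -0.1511  0.0452] w [  0.15   0.11 -86.23]
```

Emit:
drive_tool(
  deltas=[
    {"dx": 0.003, "dy": -0.03, "dz": 0, "wx": 0, "wy": 0, "wz": -8},
    {"dx": 0.003, "dy": -0.06, "dz": 0.01, "wx": 0, "wy": 0, "wz": -16},
    {"dx": 0.003, "dy": -0.09, "dz": 0.02, "wx": 0, "wy": 0, "wz": -24},
    {"dx": 0.003, "dy": -0.12, "dz": 0.03, "wx": 0, "wy": 0, "wz": -32},
    {"dx": 0.003, "dy": -0.151, "dz": 0.04, "wx": 0, "wy": 0, "wz": -40},
    {"dx": 0.003, "dy": -0.151, "dz": 0.045, "wx": 0, "wy": 0, "wz": -48},
    {"dx": 0.003, "dy": -0.151, "dz": 0.05, "wx": 0, "wy": 0, "wz": -56},
    {"dx": 0.003, "dy": -0.151, "dz": 0.055, "wx": 0, "wy": 0, "wz": -64},
    {"dx": 0.003, "dy": -0.151, "dz": 0.06, "wx": 0, "wy": 0, "wz": -72},
    {"dx": 0.003, "dy": -0.151, "dz": 0.065, "wx": 0, "wy": 0, "wz": -80},
    {"dx": 0.003, "dy": -0.151, "dz": 0.07, "wx": 0, "wy": 0, "wz": -86.2},
    {"dx": 0.003, "dy": -0.151, "dz": 0.07, "wx": 0, "wy": 0, "wz": -86.2},
    {"dx": 0.003, "dy": -0.151, "dz": 0.07, "wx": 0, "wy": 0, "wz": -86.2},
  ],
)

```text
time_s: 16.8
tcp_pos: [0.5652, 0.0014, 0.0957]
ee_rot: [[1.0, 0.018, -0.003], [0.018, -1.0, -0.001], [-0.003, 0.001, -1.0]]
wrist_force: [-0.5, -0.6, -0.3]
gripper_width: 0.997
```

```bash
python3 - <<'E'
from h import *
st();go((.5647,.001,.003),1.2);shot('wrist','o_w');shot('scene','o_s',(230,70,430,290),2.7)
E
```

```text
t 16.8 tcp [0.5652 0.0014 0.0957] F [-0.5 -0.6 -0.3] g 0.997 j [ 16.6  23.4 -17.6   0.  -49.1  74.5]
[[ 1.     0.018 -0.003]
 [ 0.018 -1.    -0.001]
 [-0.003  0.001 -1.   ]]
d [-0.0002  0.0003  0.0927] w [ 0.04  0.15 -0.14]
```

View pics/o_w.png

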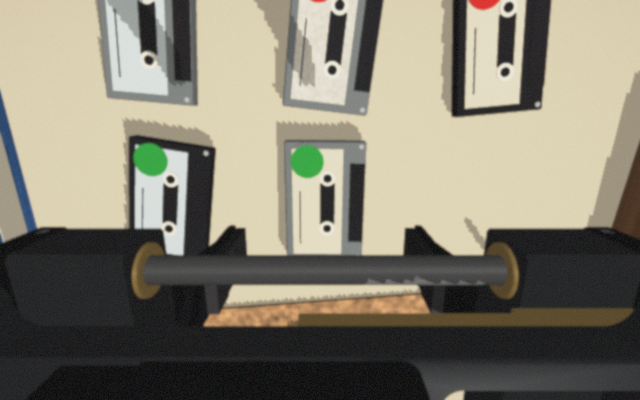

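View pics/o_s.png

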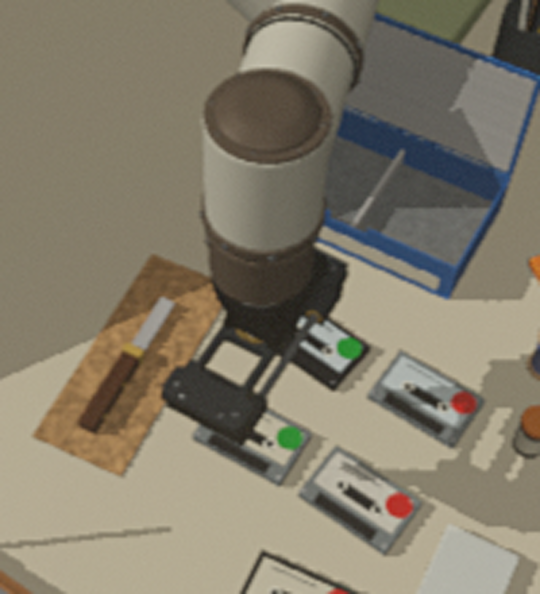

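Emit:
drive_tool(
  deltas=[
    {"dx": 0, "dy": 0, "dz": 0.03, "wx": 0, "wy": 0, "wz": 0},
    {"dx": 0, "dy": 0, "dz": 0.06, "wx": 0, "wy": 0, "wz": 0},
    {"dx": 0, "dy": 0, "dz": 0.08, "wx": 0, "wy": 0, "wz": 0},
    {"dx": 0, "dy": 0, "dz": 0.09, "wx": 0, "wy": 0, "wz": 0},
    {"dx": 0, "dy": 0, "dz": 0.0935, "wx": 0, "wy": 0, "wz": 0},
    {"dx": 0, "dy": 0, "dz": 0.0935, "wx": 0, "wy": 0, "wz": 0},
  ],
)

```text
time_s: 17.5
tcp_pos: [0.5662, 0.0016, 0.0037]
ee_rot: [[1.0, 0.021, 0.0], [0.021, -1.0, -0.0], [0.0, 0.0, -1.0]]
wrist_force: [0.2, 0.0, 0.6]
gripper_width: 1.0
```

Emit:
drive_tool(
  deltas=[
    {"dx": 0, "dy": 0, "dz": 0, "wx": 0, "wy": 0, "wz": 0},
    {"dx": 0, "dy": 0, "dz": 0, "wx": 0, "wy": 0, "wz": 0},
    {"dx": 0, "dy": 0, "dz": 0, "wx": 0, "wy": 0, "wz": 0},
    {"dx": 0, "dy": 0, "dz": 0, "wx": 0, "wy": 0, "wz": 0},
    {"dx": 0, "dy": 0, "dz": 0, "wx": 0, "wy": 0, "wz": 0},
    {"dx": 0, "dy": 0, "dz": -0.01, "wx": 0, "wy": 0, "wz": 0},
    {"dx": 0, "dy": 0, "dz": -0.05, "wx": 0, "wy": 0, "wz": 0},
    {"dx": 0, "dy": 0, "dz": -0.09, "wx": 0, "wy": 0, "wz": 0},
    {"dx": 0, "dy": 0, "dz": -0.12, "wx": 0, "wy": 0, "wz": 0},
    {"dx": 0, "dy": 0, "dz": -0.13, "wx": 0, "wy": 0, "wz": 0},
    {"dx": 0, "dy": 0, "dz": -0.13, "wx": 0, "wy": 0, "wz": 0},
  ],
  gripper=0.6,
)

```text
time_s: 18.6
tcp_pos: [0.5664, 0.0018, 0.1352]
ee_rot: [[1.0, 0.021, 0.004], [0.021, -1.0, 0.001], [0.004, -0.001, -1.0]]
wrist_force: [-0.5, 0.5, -0.9]
gripper_width: 0.729
```

```bash
python3 - <<'E'
from h import *
st();F=frame(.531,.3185,1.0);p=F([(-.062,-.005,0)])[0];print(p)
go((p[0],p[1],.13),-89);go((p[0],p[1],.0165),-89);shot('wrist','p_w')
E
```

```text
t 18.6 tcp [0.5664 0.0018 0.1352] F [-0.5  0.5 -0.9] g 0.729 j [ 16.6  20.8 -15.1  -0.  -53.9  74.6]
[[ 1.     0.021  0.004]
 [ 0.021 -1.     0.001]
 [ 0.004 -0.001 -1.   ]]
[0.4690967  0.31241871 0.        ]
d [-0.0909 -0.3126  0.0052] w [-0.21 -0.11 90.19]
d [-0.0913 -0.3124  0.1187] w [-0.21 -0.11 90.19]
```

View pics/p_w.png

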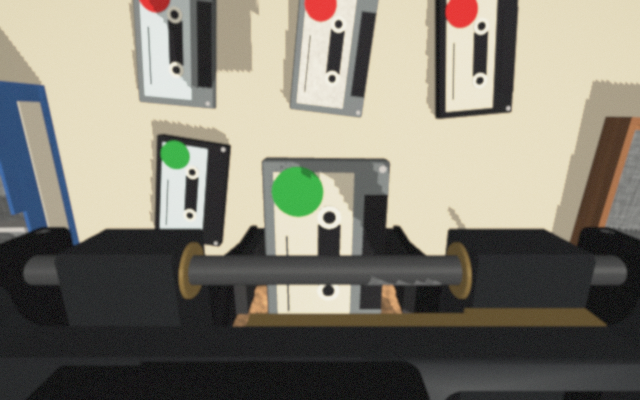

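Emit:
drive_tool(
  deltas=[
    {"dx": -0.01, "dy": -0.02, "dz": 0, "wx": 0, "wy": 0, "wz": 8},
    {"dx": -0.02, "dy": -0.04, "dz": 0, "wx": 0, "wy": 0, "wz": 16},
    {"dx": -0.03, "dy": -0.06, "dz": 0, "wx": 0, "wy": 0, "wz": 24},
    {"dx": -0.04, "dy": -0.08, "dz": 0, "wx": 0, "wy": 0, "wz": 32},
    {"dx": -0.05, "dy": -0.1, "dz": 0, "wx": 0, "wy": 0, "wz": 40},
    {"dx": -0.06, "dy": -0.12, "dz": 0, "wx": 0, "wy": 0, "wz": 48},
    {"dx": -0.07, "dy": -0.15, "dz": 0, "wx": 0, "wy": 0, "wz": 56},
    {"dx": -0.08, "dy": -0.18, "dz": 0, "wx": 0, "wy": 0, "wz": 64},
    {"dx": -0.09, "dy": -0.21, "dz": 0, "wx": 0, "wy": 0, "wz": 72},
    {"dx": -0.091, "dy": -0.24, "dz": 0, "wx": 0, "wy": 0, "wz": 80},
    {"dx": -0.091, "dy": -0.27, "dz": 0, "wx": 0, "wy": 0, "wz": 86},
    {"dx": -0.091, "dy": -0.295, "dz": 0, "wx": 0, "wy": 0, "wz": 90},
    {"dx": -0.091, "dy": -0.3125, "dz": 0, "wx": 0, "wy": 0, "wz": 90},
    {"dx": -0.091, "dy": -0.3125, "dz": 0, "wx": 0, "wy": 0, "wz": 90},
    {"dx": -0.091, "dy": -0.3125, "dz": 0, "wx": 0, "wy": 0, "wz": 90},
    {"dx": -0.091, "dy": -0.3125, "dz": 0, "wx": 0, "wy": 0, "wz": 90},
  ],
)

```text
time_s: 20.25
tcp_pos: [0.4679, 0.3109, 0.1327]
ee_rot: [[0.02, -1.0, -0.001], [-1.0, -0.02, -0.001], [0.001, 0.001, -1.0]]
wrist_force: [-0.6, 0.9, -0.2]
gripper_width: 0.731
```

```bash
python3 - <<'E'
from h import *
st();go((.469,.3124,.0170),-89);shot('wrist','q_w');shot('scene','q_s',(260,40,440,180),4.2)
E
```

```text
t 20.25 tcp [0.4679 0.3109 0.1327] F [-0.6  0.9 -0.2] g 0.731 j [ 50.1  20.7 -15.7  -0.  -53.8 -48.9]
[[ 0.02  -1.    -0.001]
 [-1.    -0.02  -0.001]
 [ 0.001  0.001 -1.   ]]
d [-0.0016 -0.0013  0.1157] w [ 0.08 -0.08  0.17]
```

View pics/q_w.png

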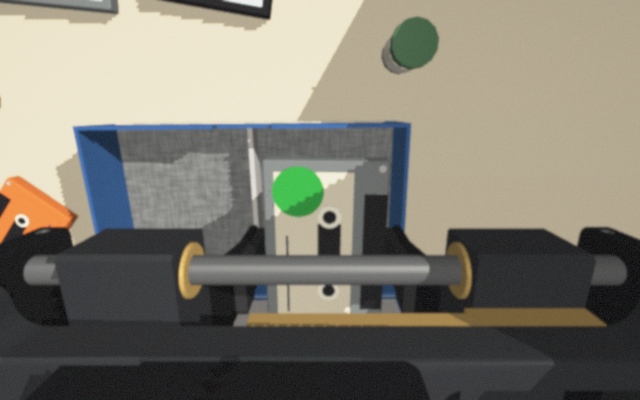

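View pics/q_s.png

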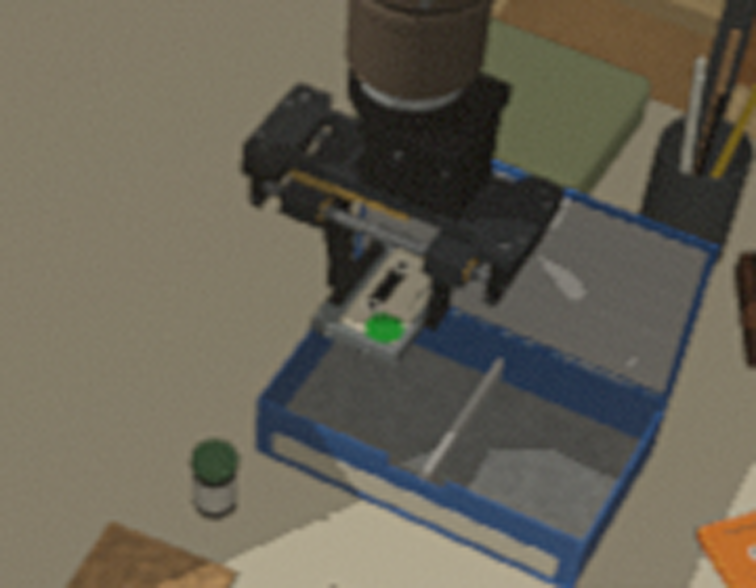

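```bash
python3 - <<'E'
from h import *
s=r.sense()
P=p2w('wrist',[(409,124),(77,129)],.056,s);print(P.round(4))
print(np.degrees(np.arctan2(P[1,1]-P[0,1],P[1,0]-P[0,0])),np.linalg.norm(P[1]-P[0]),(P.mean(0)))
print(p2w('wrist',[(253,130),(253,200)],.032,s).round(4))
E
```

```text
[[0.407  0.2474 0.056 ]
 [0.6533 0.2559 0.056 ]]
1.9881273430409503 0.24642049299516475 [0.53014385 0.2516405  0.056     ]
[[0.5279 0.2555 0.032 ]
 [0.5302 0.315  0.032 ]]
```

Emit:
drive_tool(
  deltas=[
    {"dx": -0.0015, "dy": -0.0015, "dz": 0.03, "wx": 0, "wy": 0, "wz": 0},
    {"dx": -0.0015, "dy": -0.0015, "dz": 0.06, "wx": 0, "wy": 0, "wz": 0},
    {"dx": -0.0015, "dy": -0.0015, "dz": 0.085, "wx": 0, "wy": 0, "wz": 0},
    {"dx": -0.0015, "dy": -0.0015, "dz": 0.1, "wx": 0, "wy": 0, "wz": 0},
    {"dx": -0.0015, "dy": -0.0015, "dz": 0.108, "wx": 0, "wy": 0, "wz": 0},
    {"dx": -0.0015, "dy": -0.0015, "dz": 0.113, "wx": 0, "wy": 0, "wz": 0},
    {"dx": -0.0015, "dy": -0.0015, "dz": 0.1155, "wx": 0, "wy": 0, "wz": 0},
    {"dx": -0.0015, "dy": -0.0015, "dz": 0.1155, "wx": 0, "wy": 0, "wz": 0},
    {"dx": -0.0015, "dy": -0.0015, "dz": 0.1155, "wx": 0, "wy": 0, "wz": 0},
  ],
)

```text
time_s: 21.25
tcp_pos: [0.4702, 0.314, 0.0188]
ee_rot: [[0.021, -1.0, 0.001], [-1.0, -0.021, 0.001], [-0.001, -0.001, -1.0]]
wrist_force: [0.3, 0.3, -0.6]
gripper_width: 0.729
```

Emit:
drive_tool(
  deltas=[
    {"dx": 0, "dy": 0, "dz": 0, "wx": 0, "wy": 0, "wz": 0},
    {"dx": 0, "dy": 0, "dz": 0, "wx": 0, "wy": 0, "wz": 0},
    {"dx": 0, "dy": 0, "dz": 0, "wx": 0, "wy": 0, "wz": 0},
    {"dx": 0, "dy": 0, "dz": -0.01, "wx": 0, "wy": 0, "wz": 0},
    {"dx": 0, "dy": 0, "dz": -0.04, "wx": 0, "wy": 0, "wz": 0},
    {"dx": 0, "dy": 0, "dz": -0.08, "wx": 0, "wy": 0, "wz": 0},
    {"dx": 0, "dy": 0, "dz": -0.11, "wx": 0, "wy": 0, "wz": 0},
    {"dx": 0, "dy": 0, "dz": -0.125, "wx": 0, "wy": 0, "wz": 0},
    {"dx": 0, "dy": 0, "dz": -0.125, "wx": 0, "wy": 0, "wz": 0},
    {"dx": 0, "dy": 0, "dz": -0.125, "wx": 0, "wy": 0, "wz": 0},
  ],
  gripper=0.82,
)

```text
time_s: 22.25
tcp_pos: [0.4694, 0.3134, 0.143]
ee_rot: [[0.02, -1.0, -0.0], [-1.0, -0.02, 0.0], [-0.0, 0.0, -1.0]]
wrist_force: [-1.1, -0.0, -0.1]
gripper_width: 0.818
```

```bash
python3 - <<'E'
from h import *
st();go((.5613,.1262,.12),-8);shot('wrist','r_w');shot('top','r_t',(180,120,380,270),4)
E
```

```text
t 22.25 tcp [0.4694 0.3134 0.143 ] F [-1.1 -0.  -0.1] g 0.818 j [ 50.2  20.2 -14.6  -0.  -55.1 -49. ]
[[ 0.02 -1.   -0.  ]
 [-1.   -0.02  0.  ]
 [-0.    0.   -1.  ]]
d [ 0.1891 -0.0881  0.0229] w [-1.000e-02  3.000e-02 -8.083e+01]
```

View pics/r_w.png

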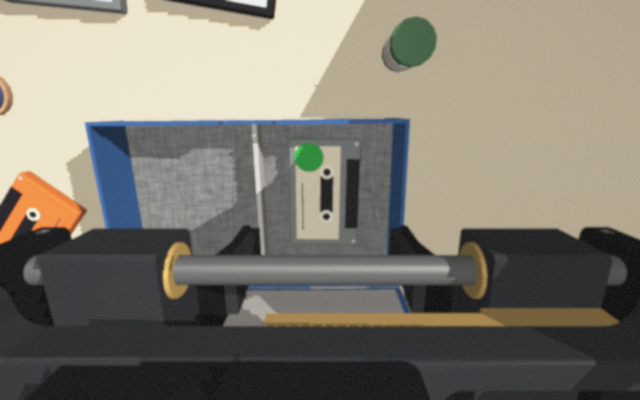

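View pics/r_t.png

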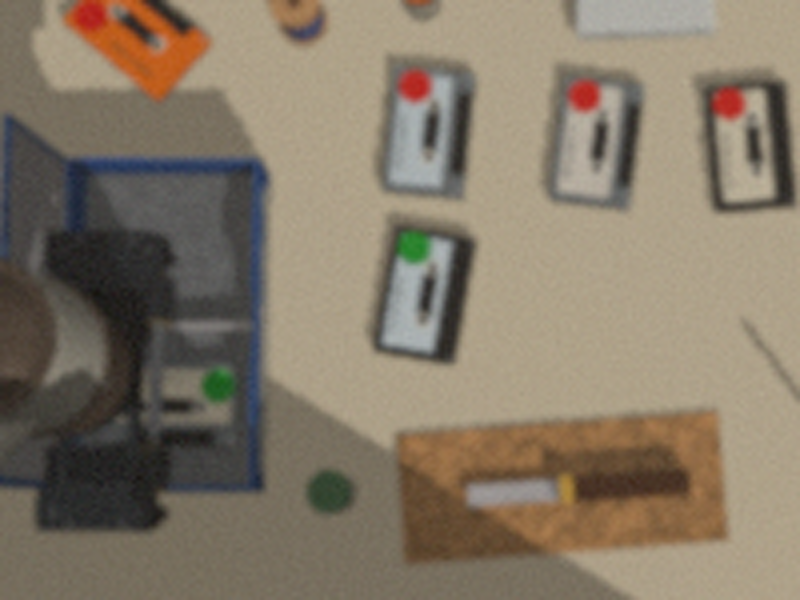

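Emit:
drive_tool(
  deltas=[
    {"dx": 0.03, "dy": 0, "dz": 0, "wx": 0, "wy": 0, "wz": -3},
    {"dx": 0.07, "dy": -0.01, "dz": 0, "wx": 0, "wy": 0, "wz": -10},
    {"dx": 0.11, "dy": -0.03, "dz": 0, "wx": 0, "wy": 0, "wz": -18},
    {"dx": 0.14, "dy": -0.05, "dz": 0, "wx": 0, "wy": 0, "wz": -26},
    {"dx": 0.17, "dy": -0.07, "dz": 0, "wx": 0, "wy": 0, "wz": -34},
    {"dx": 0.189, "dy": -0.088, "dz": 0.01, "wx": 0, "wy": 0, "wz": -42},
    {"dx": 0.189, "dy": -0.088, "dz": 0.02, "wx": 0, "wy": 0, "wz": -50},
    {"dx": 0.189, "dy": -0.088, "dz": 0.03, "wx": 0, "wy": 0, "wz": -58},
    {"dx": 0.189, "dy": -0.088, "dz": 0.04, "wx": 0, "wy": 0, "wz": -66},
    {"dx": 0.189, "dy": -0.088, "dz": 0.045, "wx": 0, "wy": 0, "wz": -74},
    {"dx": 0.189, "dy": -0.088, "dz": 0.05, "wx": 0, "wy": 0, "wz": -80.8},
    {"dx": 0.189, "dy": -0.088, "dz": 0.05, "wx": 0, "wy": 0, "wz": -80.8},
    {"dx": 0.189, "dy": -0.088, "dz": 0.05, "wx": 0, "wy": 0, "wz": -80.8},
  ],
  gripper=1,
)

```text
time_s: 23.65
tcp_pos: [0.5612, 0.1262, 0.092]
ee_rot: [[0.99, -0.142, -0.002], [-0.142, -0.99, -0.001], [-0.002, 0.001, -1.0]]
wrist_force: [0.7, -0.2, 0.2]
gripper_width: 1.0
```

```bash
python3 - <<'E'
from h import *
st();go((.5613,.1262,.003),-7.8);shot('wrist','s_w')
E
```

```text
t 23.65 tcp [0.5612 0.1262 0.092 ] F [ 0.7 -0.2  0.2] g 1.0 j [ 28.8  24.5 -16.4   0.  -49.2  53. ]
[[ 0.99  -0.142 -0.002]
 [-0.142 -0.99  -0.001]
 [-0.002  0.001 -1.   ]]
d [ 0.0002 -0.0001  0.089 ] w [ 0.07  0.09 -0.35]
```

View pics/s_w.png

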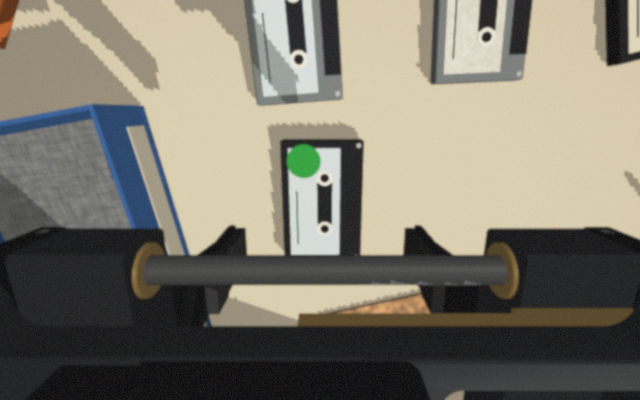

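Emit:
drive_tool(
  deltas=[
    {"dx": 0, "dy": 0, "dz": 0.03, "wx": 0, "wy": 0, "wz": 0},
    {"dx": 0, "dy": 0, "dz": 0.06, "wx": 0, "wy": 0, "wz": 0},
    {"dx": 0, "dy": 0, "dz": 0.08, "wx": 0, "wy": 0, "wz": 0},
    {"dx": 0, "dy": 0, "dz": 0.0895, "wx": 0, "wy": 0, "wz": 0},
    {"dx": 0, "dy": 0, "dz": 0.0895, "wx": 0, "wy": 0, "wz": 0},
    {"dx": 0, "dy": 0, "dz": 0.0895, "wx": 0, "wy": 0, "wz": 0},
  ],
)

```text
time_s: 24.3
tcp_pos: [0.5625, 0.1268, 0.0043]
ee_rot: [[0.99, -0.139, 0.002], [-0.139, -0.99, 0.001], [0.001, -0.001, -1.0]]
wrist_force: [-0.2, 0.1, -0.0]
gripper_width: 1.006
```

Emit:
drive_tool(
  deltas=[
    {"dx": 0, "dy": 0, "dz": 0, "wx": 0, "wy": 0, "wz": 0},
    {"dx": 0, "dy": 0, "dz": 0, "wx": 0, "wy": 0, "wz": 0},
    {"dx": 0, "dy": 0, "dz": 0, "wx": 0, "wy": 0, "wz": 0},
    {"dx": 0, "dy": 0, "dz": 0, "wx": 0, "wy": 0, "wz": 0},
    {"dx": 0, "dy": 0, "dz": 0, "wx": 0, "wy": 0, "wz": 0},
    {"dx": 0, "dy": 0, "dz": -0.01, "wx": 0, "wy": 0, "wz": 0},
    {"dx": 0, "dy": 0, "dz": -0.05, "wx": 0, "wy": 0, "wz": 0},
    {"dx": 0, "dy": 0, "dz": -0.09, "wx": 0, "wy": 0, "wz": 0},
    {"dx": 0, "dy": 0, "dz": -0.12, "wx": 0, "wy": 0, "wz": 0},
    {"dx": 0, "dy": 0, "dz": -0.13, "wx": 0, "wy": 0, "wz": 0},
    {"dx": 0, "dy": 0, "dz": -0.13, "wx": 0, "wy": 0, "wz": 0},
  ],
  gripper=0.6,
)

```text
time_s: 25.4
tcp_pos: [0.5623, 0.1268, 0.1352]
ee_rot: [[0.99, -0.139, 0.003], [-0.139, -0.99, 0.002], [0.003, -0.002, -1.0]]
wrist_force: [-0.0, 0.2, -0.1]
gripper_width: 0.729
```

```bash
python3 - <<'E'
from h import *
st();go((.593,.315,.13),-89)
E
```

```text
t 25.4 tcp [0.5623 0.1268 0.1352] F [-0.   0.2 -0.1] g 0.729 j [ 28.8  21.7 -13.7  -0.  -54.5  53.2]
[[ 0.99  -0.139  0.003]
 [-0.139 -0.99   0.002]
 [ 0.003 -0.002 -1.   ]]
d [ 0.0042 -0.1906  0.0056] w [-2.200e-01 -4.000e-02  8.099e+01]
```

Emit:
drive_tool(
  deltas=[
    {"dx": 0, "dy": 0, "dz": 0, "wx": 0, "wy": 0, "wz": 8},
    {"dx": 0, "dy": 0, "dz": 0, "wx": 0, "wy": 0, "wz": 16},
    {"dx": 0, "dy": -0.01, "dz": 0, "wx": 0, "wy": 0, "wz": 24},
    {"dx": 0, "dy": -0.02, "dz": 0, "wx": 0, "wy": 0, "wz": 32},
    {"dx": 0, "dy": -0.03, "dz": 0, "wx": 0, "wy": 0, "wz": 40},
    {"dx": 0, "dy": -0.05, "dz": 0, "wx": 0, "wy": 0, "wz": 48},
    {"dx": 0.004, "dy": -0.07, "dz": 0, "wx": 0, "wy": 0, "wz": 56},
    {"dx": 0.004, "dy": -0.09, "dz": 0, "wx": 0, "wy": 0, "wz": 64},
    {"dx": 0.004, "dy": -0.115, "dz": 0, "wx": 0, "wy": 0, "wz": 72},
    {"dx": 0.004, "dy": -0.14, "dz": 0, "wx": 0, "wy": 0, "wz": 78},
    {"dx": 0.004, "dy": -0.165, "dz": 0, "wx": 0, "wy": 0, "wz": 81},
    {"dx": 0.004, "dy": -0.183, "dz": 0, "wx": 0, "wy": 0, "wz": 81},
    {"dx": 0.004, "dy": -0.1905, "dz": 0, "wx": 0, "wy": 0, "wz": 81},
    {"dx": 0.004, "dy": -0.1905, "dz": 0.01, "wx": 0, "wy": 0, "wz": 81},
    {"dx": 0.004, "dy": -0.1905, "dz": 0.02, "wx": 0, "wy": 0, "wz": 81},
    {"dx": 0.004, "dy": -0.1905, "dz": 0.02, "wx": 0, "wy": 0, "wz": 81},
  ],
)

```text
time_s: 27.0
tcp_pos: [0.5906, 0.3126, 0.1107]
ee_rot: [[0.016, -1.0, -0.005], [-1.0, -0.016, -0.003], [0.003, 0.005, -1.0]]
wrist_force: [-1.0, 0.6, -1.7]
gripper_width: 0.729
```

```bash
python3 - <<'E'
from h import *
st();go((.593,.315,.017),-89);shot('wrist','t_w')
E
```

```text
t 27.0 tcp [0.5906 0.3126 0.1107] F [-1.   0.6 -1.7] g 0.729 j [ 41.7  31.4  -0.9  -0.1 -58.  -40.8]
[[ 0.016 -1.    -0.005]
 [-1.    -0.016 -0.003]
 [ 0.003  0.005 -1.   ]]
d [-0.0026 -0.0029  0.0936] w [ 0.27 -0.17 -0.08]
```

View pics/t_w.png

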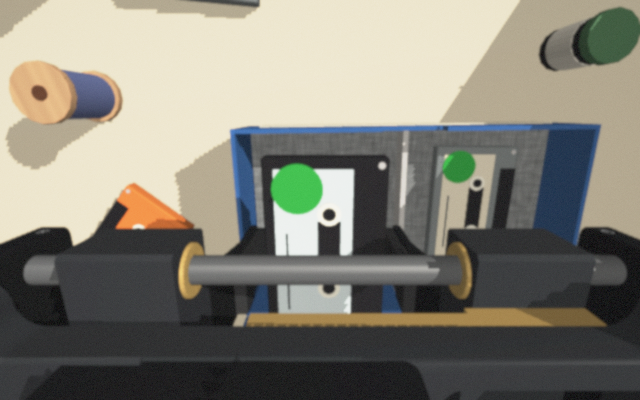

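Emit:
drive_tool(
  deltas=[
    {"dx": 0, "dy": 0, "dz": 0.03, "wx": 0, "wy": 0, "wz": 0},
    {"dx": 0, "dy": 0, "dz": 0.055, "wx": 0, "wy": 0, "wz": 0},
    {"dx": 0, "dy": 0, "dz": 0.075, "wx": 0, "wy": 0, "wz": 0},
    {"dx": 0, "dy": 0, "dz": 0.085, "wx": 0, "wy": 0, "wz": 0},
    {"dx": 0, "dy": 0, "dz": 0.091, "wx": 0, "wy": 0, "wz": 0},
    {"dx": 0, "dy": 0, "dz": 0.0935, "wx": 0, "wy": 0, "wz": 0},
    {"dx": 0, "dy": 0, "dz": 0.0935, "wx": 0, "wy": 0, "wz": 0},
    {"dx": 0, "dy": 0, "dz": 0.0935, "wx": 0, "wy": 0, "wz": 0},
  ],
)

```text
time_s: 27.85
tcp_pos: [0.5928, 0.315, 0.0211]
ee_rot: [[0.018, -1.0, 0.002], [-1.0, -0.018, 0.001], [-0.001, -0.002, -1.0]]
wrist_force: [-0.0, -0.1, -1.5]
gripper_width: 0.733
```

Down 3.5 mm more, release, retreat.

Emit:
drive_tool(
  deltas=[
    {"dx": 0, "dy": 0, "dz": 0.002, "wx": 0, "wy": 0, "wz": 0},
    {"dx": 0, "dy": 0, "dz": 0.0035, "wx": 0, "wy": 0, "wz": 0},
    {"dx": 0, "dy": 0, "dz": 0.0035, "wx": 0, "wy": 0, "wz": 0},
    {"dx": 0, "dy": 0, "dz": 0.0035, "wx": 0, "wy": 0, "wz": 0},
  ],
)

```text
time_s: 28.25
tcp_pos: [0.5921, 0.3146, 0.0165]
ee_rot: [[0.017, -1.0, -0.0], [-1.0, -0.017, -0.0], [0.0, 0.0, -1.0]]
wrist_force: [0.9, -0.3, -0.3]
gripper_width: 0.732
```

Emit:
drive_tool(
  deltas=[
    {"dx": 0, "dy": 0, "dz": 0, "wx": 0, "wy": 0, "wz": 0},
    {"dx": 0, "dy": 0, "dz": 0, "wx": 0, "wy": 0, "wz": 0},
    {"dx": 0, "dy": 0, "dz": 0, "wx": 0, "wy": 0, "wz": 0},
    {"dx": 0, "dy": 0, "dz": -0.01, "wx": 0, "wy": 0, "wz": 0},
    {"dx": 0, "dy": 0, "dz": -0.04, "wx": 0, "wy": 0, "wz": 0},
    {"dx": 0, "dy": 0, "dz": -0.08, "wx": 0, "wy": 0, "wz": 0},
    {"dx": 0, "dy": 0, "dz": -0.11, "wx": 0, "wy": 0, "wz": 0},
    {"dx": 0, "dy": 0, "dz": -0.125, "wx": 0, "wy": 0, "wz": 0},
    {"dx": 0, "dy": 0, "dz": -0.125, "wx": 0, "wy": 0, "wz": 0},
    {"dx": 0, "dy": 0, "dz": -0.125, "wx": 0, "wy": 0, "wz": 0},
  ],
  gripper=0.82,
)

```text
time_s: 29.25
tcp_pos: [0.5918, 0.3145, 0.1415]
ee_rot: [[0.017, -1.0, -0.0], [-1.0, -0.017, 0.0], [-0.0, 0.0, -1.0]]
wrist_force: [-0.5, 0.0, 0.2]
gripper_width: 0.821
```

```bash
python3 - <<'E'
from h import *
st();go((.690,.130,.12),-3.5);shot('wrist','u_w');shot('top','u_t',(180,120,460,270),2.8)
E
```

```text
t 29.25 tcp [0.5918 0.3145 0.1415] F [-0.5  0.   0.2] g 0.821 j [ 41.8  29.8   1.1  -0.  -61.3 -40.8]
[[ 0.017 -1.    -0.   ]
 [-1.    -0.017  0.   ]
 [-0.     0.    -1.   ]]
d [ 0.1861 -0.0951  0.0214] w [-1.000e-02  3.000e-02 -8.553e+01]
```

View pics/u_w.png

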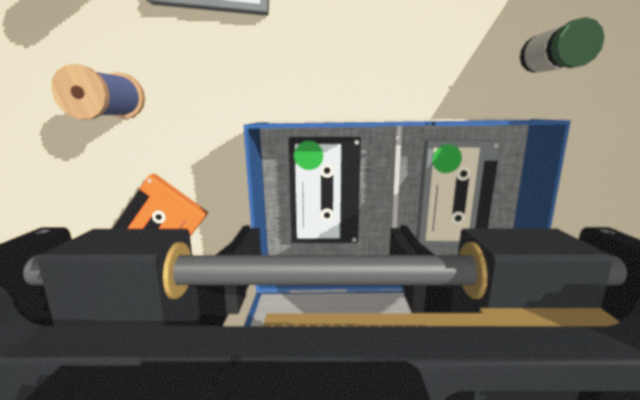

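View pics/u_t.png

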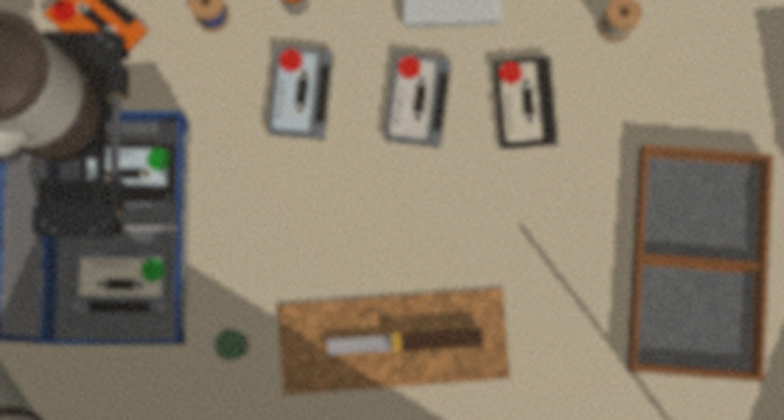

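Emit:
drive_tool(
  deltas=[
    {"dx": 0, "dy": 0, "dz": -0.04, "wx": 0, "wy": 0, "wz": 0},
    {"dx": 0, "dy": 0.02, "dz": -0.08, "wx": 0, "wy": 0, "wz": 0},
    {"dx": 0, "dy": 0.04, "dz": -0.12, "wx": 0, "wy": 0, "wz": 0},
    {"dx": -0.01, "dy": 0.061, "dz": -0.13, "wx": 0, "wy": 0, "wz": 0},
    {"dx": -0.04, "dy": 0.061, "dz": -0.13, "wx": 0, "wy": 0, "wz": 0},
    {"dx": -0.07, "dy": 0.061, "dz": -0.13, "wx": 0, "wy": 0, "wz": 0},
    {"dx": -0.1, "dy": 0.061, "dz": -0.13, "wx": 0, "wy": 0, "wz": 0},
    {"dx": -0.12, "dy": 0.061, "dz": -0.13, "wx": 0, "wy": 0, "wz": 0},
    {"dx": -0.125, "dy": 0.061, "dz": -0.13, "wx": 0, "wy": 0, "wz": 0},
    {"dx": -0.125, "dy": 0.061, "dz": -0.13, "wx": 0, "wy": 0, "wz": 0},
    {"dx": -0.125, "dy": 0.061, "dz": -0.13, "wx": 0, "wy": 0, "wz": 0},
  ],
  gripper=0,
)

```text
time_s: 30.45
tcp_pos: [0.529, 0.4376, 0.2708]
ee_rot: [[0.017, -1.0, -0.001], [-1.0, -0.017, -0.001], [0.001, 0.001, -1.0]]
wrist_force: [-0.4, -0.2, -0.9]
gripper_width: 0.013
```

```bash
python3 - <<'E'
from h import *
st();shot('wrist','v_w');shot('scene','v_s',(260,0,460,180),3.7)
E
```

```text
t 30.45 tcp [0.529  0.4376 0.2708] F [-0.4 -0.2 -0.9] g 0.013 j [ 53.1  26.9  15.    0.  -78.2 -52.1]
[[ 0.017 -1.    -0.001]
 [-1.    -0.017 -0.001]
 [ 0.001  0.001 -1.   ]]
```

View pics/v_w.png

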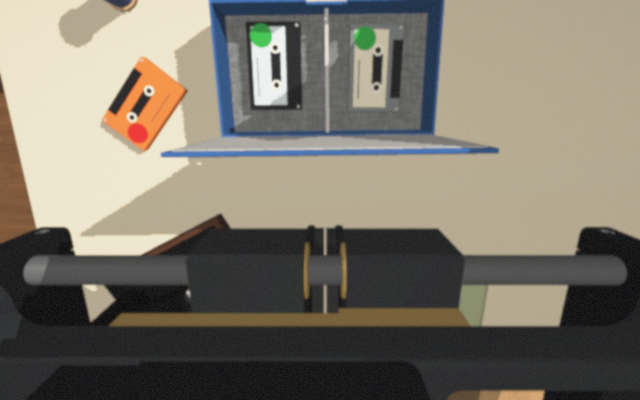

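View pics/v_s.png

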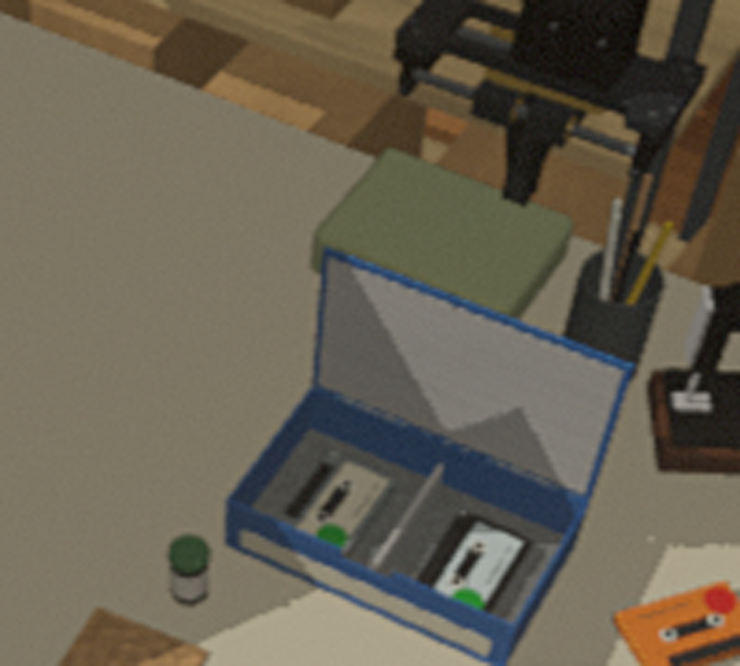

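```bash
python3 - <<'E'
from h import *
s=r.sense();print(p2w('wrist',[(330,155),(330,147)],.2,s),w2p('wrist',[s['tcp_pos']],s))
E
```

```text
[[0.52589006 0.39714549 0.2       ]
 [0.52601141 0.39125698 0.2       ]] [[324.62520261 244.62761953]]
```

Emit:
drive_tool(
  deltas=[
    {"dx": 0, "dy": 0, "dz": 0.04, "wx": 0, "wy": 0, "wz": 0},
    {"dx": 0, "dy": 0, "dz": 0.08, "wx": 0, "wy": 0, "wz": 0},
    {"dx": 0, "dy": 0, "dz": 0.1, "wx": 0, "wy": 0, "wz": 0},
    {"dx": 0.015, "dy": 0, "dz": 0.1, "wx": 0, "wy": 0, "wz": 0},
    {"dx": 0.025, "dy": 0, "dz": 0.1, "wx": 0, "wy": 0, "wz": 0},
    {"dx": 0.034, "dy": 0, "dz": 0.1, "wx": 0, "wy": 0, "wz": 0},
    {"dx": 0.042, "dy": 0, "dz": 0.102, "wx": 0, "wy": 0, "wz": 0},
    {"dx": 0.05, "dy": 0, "dz": 0.103, "wx": 0, "wy": 0, "wz": 0},
    {"dx": 0.057, "dy": 0, "dz": 0.104, "wx": 0, "wy": 0, "wz": 0},
    {"dx": 0.064, "dy": 0, "dz": 0.105, "wx": 0, "wy": 0, "wz": 0},
    {"dx": 0.072, "dy": 0, "dz": 0.108, "wx": 0, "wy": 0, "wz": 0},
    {"dx": 0.08, "dy": 0, "dz": 0.111, "wx": 0, "wy": 0, "wz": 0},
    {"dx": 0.088, "dy": 0, "dz": 0.114, "wx": 0, "wy": 0, "wz": 0},
    {"dx": 0.095, "dy": 0, "dz": 0.118, "wx": 0, "wy": 0, "wz": 0},
    {"dx": 0.102, "dy": 0, "dz": 0.123, "wx": 0, "wy": 0, "wz": 0},
    {"dx": 0.109, "dy": 0, "dz": 0.128, "wx": 0, "wy": 0, "wz": 0},
    {"dx": 0.116, "dy": 0, "dz": 0.134, "wx": 0, "wy": 0, "wz": 0},
    {"dx": 0.122, "dy": 0, "dz": 0.14, "wx": 0, "wy": 0, "wz": 0},
    {"dx": 0.122, "dy": 0, "dz": 0.14, "wx": 0, "wy": 0, "wz": 0},
  ],
)

```text
time_s: 32.45
tcp_pos: [0.5304, 0.3149, 0.1302]
ee_rot: [[0.016, -1.0, -0.003], [-1.0, -0.016, -0.002], [0.002, 0.003, -1.0]]
wrist_force: [0.2, 0.0, 0.5]
gripper_width: 0.004
```

```bash
python3 - <<'E'
from h import *
st();shot('scene','w_s',(260,0,460,180),3.7)
E
```

```text
t 32.45 tcp [0.5304 0.3149 0.1302] F [0.2 0.  0.5] g 0.004 j [ 45.7  25.7  -7.8  -0.  -56.7 -44.8]
[[ 0.016 -1.    -0.003]
 [-1.    -0.016 -0.002]
 [ 0.002  0.003 -1.   ]]
```

View pics/w_s.png

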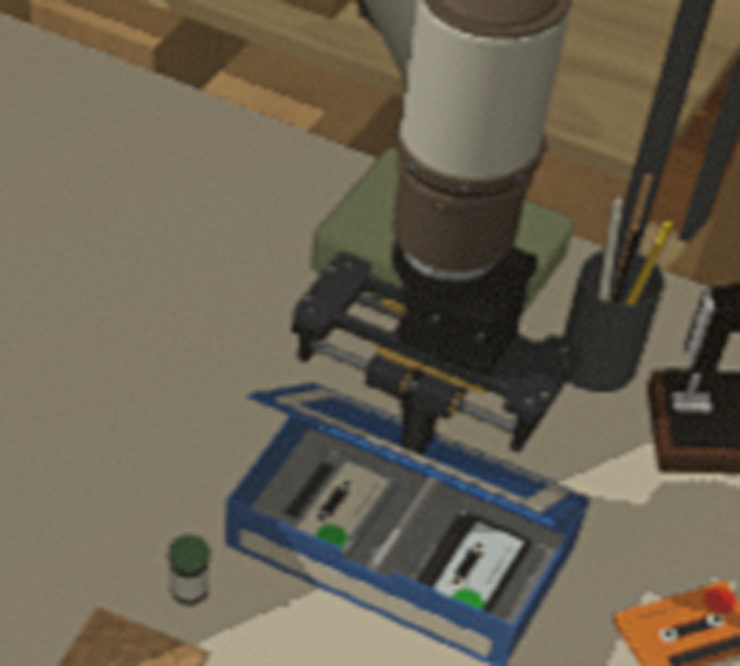

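Lid is following. Finish the arc: relative from here dx 0.032, dz 0.071.

Emit:
drive_tool(
  deltas=[
    {"dx": 0.005, "dy": 0, "dz": 0.007, "wx": 0, "wy": 0, "wz": 0},
    {"dx": 0.01, "dy": 0, "dz": 0.014, "wx": 0, "wy": 0, "wz": 0},
    {"dx": 0.015, "dy": 0, "dz": 0.021, "wx": 0, "wy": 0, "wz": 0},
    {"dx": 0.02, "dy": 0, "dz": 0.028, "wx": 0, "wy": 0, "wz": 0},
    {"dx": 0.024, "dy": 0, "dz": 0.036, "wx": 0, "wy": 0, "wz": 0},
    {"dx": 0.028, "dy": 0, "dz": 0.044, "wx": 0, "wy": 0, "wz": 0},
    {"dx": 0.03, "dy": 0, "dz": 0.051, "wx": 0, "wy": 0, "wz": 0},
    {"dx": 0.031, "dy": 0, "dz": 0.058, "wx": 0, "wy": 0, "wz": 0},
    {"dx": 0.032, "dy": 0, "dz": 0.064, "wx": 0, "wy": 0, "wz": 0},
    {"dx": 0.032, "dy": 0, "dz": 0.068, "wx": 0, "wy": 0, "wz": 0},
    {"dx": 0.032, "dy": 0, "dz": 0.07, "wx": 0, "wy": 0, "wz": 0},
    {"dx": 0.032, "dy": 0, "dz": 0.07, "wx": 0, "wy": 0, "wz": 0},
    {"dx": 0.032, "dy": 0, "dz": 0.07, "wx": 0, "wy": 0, "wz": 0},
  ],
)

```text
time_s: 33.8
tcp_pos: [0.5317, 0.2847, 0.0615]
ee_rot: [[0.017, -1.0, 0.0], [-1.0, -0.017, 0.0], [-0.0, -0.0, -1.0]]
wrist_force: [-0.3, 0.2, -0.1]
gripper_width: 0.004
```

```bash
python3 - <<'E'
from h import *
st();shot('scene','x_s',(260,0,460,180),3.7)
E
```

```text
t 33.8 tcp [0.5317 0.2847 0.0615] F [-0.3  0.2 -0.1] g 0.004 j [ 43.5  28.9 -14.1  -0.  -47.  -42.5]
[[ 0.017 -1.     0.   ]
 [-1.    -0.017  0.   ]
 [-0.    -0.    -1.   ]]
```

View pics/x_s.png

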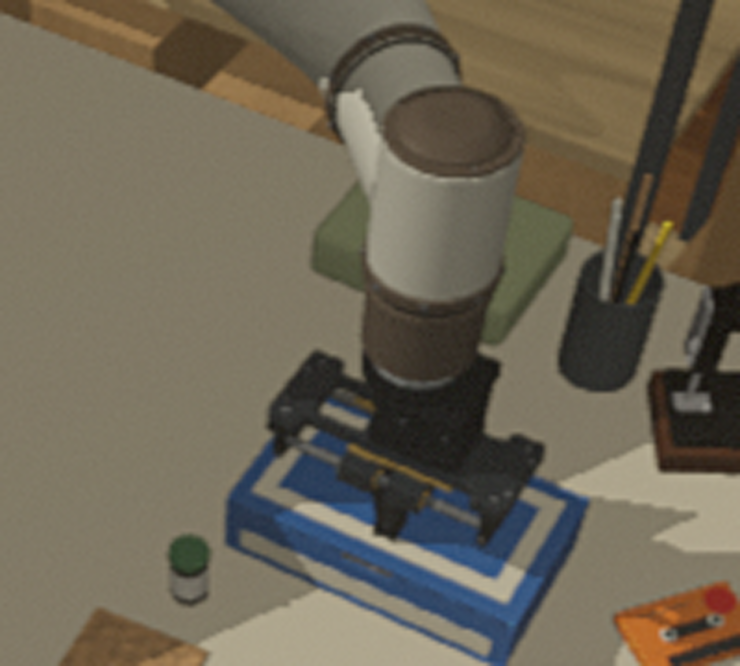

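Emit:
drive_tool(
  deltas=[
    {"dx": 0, "dy": 0, "dz": 0.001, "wx": 0, "wy": 0, "wz": 0},
    {"dx": 0, "dy": 0, "dz": 0.0015, "wx": 0, "wy": 0, "wz": 0},
    {"dx": 0, "dy": 0, "dz": 0.002, "wx": 0, "wy": 0, "wz": 0},
    {"dx": 0, "dy": 0, "dz": 0.002, "wx": 0, "wy": 0, "wz": 0},
    {"dx": 0, "dy": 0, "dz": 0.002, "wx": 0, "wy": 0, "wz": 0},
  ],
)

```text
time_s: 34.35
tcp_pos: [0.5319, 0.2848, 0.0604]
ee_rot: [[0.018, -1.0, 0.001], [-1.0, -0.018, 0.0], [-0.0, -0.001, -1.0]]
wrist_force: [-2.9, -0.3, 5.3]
gripper_width: 0.006
```

```bash
python3 - <<'E'
from h import *
st();go((.690,.130,.10),-3.5)
E
```

```text
t 34.35 tcp [0.5319 0.2848 0.0604] F [-2.9 -0.3  5.3] g 0.006 j [ 43.5  28.9 -14.1   0.  -46.9 -42.5]
[[ 0.018 -1.     0.001]
 [-1.    -0.018  0.   ]
 [-0.    -0.001 -1.   ]]
d [ 0.1575 -0.1554 -0.0395] w [-6.000e-02 -1.000e-02 -8.549e+01]
```

Emit:
drive_tool(
  deltas=[
    {"dx": 0, "dy": 0, "dz": -0.03, "wx": 0, "wy": 0, "wz": 0},
    {"dx": 0, "dy": 0, "dz": -0.06, "wx": 0, "wy": 0, "wz": -4},
    {"dx": 0.03, "dy": -0.03, "dz": -0.08, "wx": 0, "wy": 0, "wz": -12},
    {"dx": 0.06, "dy": -0.06, "dz": -0.08, "wx": 0, "wy": 0, "wz": -20},
    {"dx": 0.09, "dy": -0.09, "dz": -0.08, "wx": 0, "wy": 0, "wz": -28},
    {"dx": 0.12, "dy": -0.12, "dz": -0.08, "wx": 0, "wy": 0, "wz": -36},
    {"dx": 0.145, "dy": -0.145, "dz": -0.08, "wx": 0, "wy": 0, "wz": -44},
    {"dx": 0.1575, "dy": -0.1555, "dz": -0.07, "wx": 0, "wy": 0, "wz": -52},
    {"dx": 0.1575, "dy": -0.1555, "dz": -0.06, "wx": 0, "wy": 0, "wz": -60},
    {"dx": 0.1575, "dy": -0.1555, "dz": -0.05, "wx": 0, "wy": 0, "wz": -68},
    {"dx": 0.1575, "dy": -0.1555, "dz": -0.04, "wx": 0, "wy": 0, "wz": -76},
    {"dx": 0.1575, "dy": -0.1555, "dz": -0.04, "wx": 0, "wy": 0, "wz": -83},
    {"dx": 0.1575, "dy": -0.1555, "dz": -0.04, "wx": 0, "wy": 0, "wz": -85.5},
    {"dx": 0.1575, "dy": -0.1555, "dz": -0.04, "wx": 0, "wy": 0, "wz": -85.5},
  ],
  gripper=1,
)

```text
time_s: 35.75
tcp_pos: [0.6897, 0.1297, 0.0988]
ee_rot: [[0.998, -0.061, -0.001], [-0.061, -0.998, -0.0], [-0.001, 0.0, -1.0]]
wrist_force: [-0.1, -0.8, 0.4]
gripper_width: 0.994
```

```bash
python3 - <<'E'
from h import *
st();go((.690,.130,.0035),-3.5);shot('wrist','y_w');shot('scene','y_s',(230,70,430,290),2.7)
E
```

```text
t 35.75 tcp [0.6897 0.1297 0.0988] F [-0.1 -0.8  0.4] g 0.994 j [ 23.8  34.9   3.6  -0.  -58.8  62.7]
[[ 0.998 -0.061 -0.001]
 [-0.061 -0.998 -0.   ]
 [-0.001  0.    -1.   ]]
d [ 0.0003 -0.0004  0.0953] w [ 0.01  0.04 -0.02]
```

View pics/y_w.png

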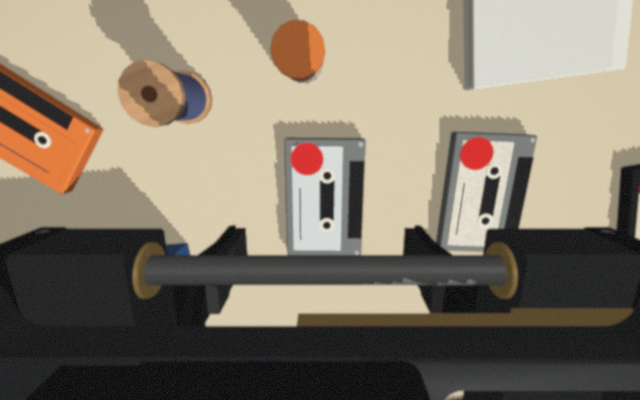

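View pics/y_s.png

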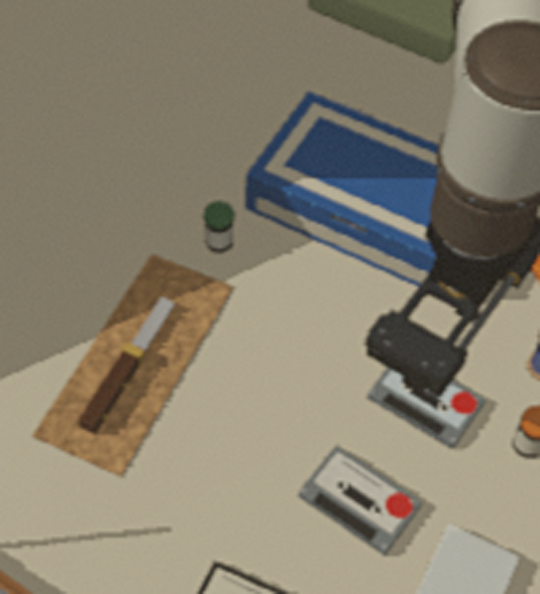

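Emit:
drive_tool(
  deltas=[
    {"dx": 0, "dy": 0, "dz": 0.03, "wx": 0, "wy": 0, "wz": 0},
    {"dx": 0, "dy": 0, "dz": 0.06, "wx": 0, "wy": 0, "wz": 0},
    {"dx": 0, "dy": 0, "dz": 0.085, "wx": 0, "wy": 0, "wz": 0},
    {"dx": 0, "dy": 0, "dz": 0.0955, "wx": 0, "wy": 0, "wz": 0},
    {"dx": 0, "dy": 0, "dz": 0.0955, "wx": 0, "wy": 0, "wz": 0},
    {"dx": 0, "dy": 0, "dz": 0.0955, "wx": 0, "wy": 0, "wz": 0},
  ],
)

```text
time_s: 36.45
tcp_pos: [0.6908, 0.13, 0.005]
ee_rot: [[0.998, -0.061, 0.002], [-0.061, -0.998, 0.0], [0.002, -0.001, -1.0]]
wrist_force: [0.3, 0.8, -0.2]
gripper_width: 1.0
```

Emit:
drive_tool(
  deltas=[
    {"dx": 0, "dy": 0, "dz": 0, "wx": 0, "wy": 0, "wz": 0},
    {"dx": 0, "dy": 0, "dz": 0, "wx": 0, "wy": 0, "wz": 0},
    {"dx": 0, "dy": 0, "dz": 0, "wx": 0, "wy": 0, "wz": 0},
    {"dx": 0, "dy": 0, "dz": 0, "wx": 0, "wy": 0, "wz": 0},
    {"dx": 0, "dy": 0, "dz": 0, "wx": 0, "wy": 0, "wz": 0},
    {"dx": 0, "dy": 0, "dz": -0.01, "wx": 0, "wy": 0, "wz": 0},
    {"dx": 0, "dy": 0, "dz": -0.05, "wx": 0, "wy": 0, "wz": 0},
    {"dx": 0, "dy": 0, "dz": -0.09, "wx": 0, "wy": 0, "wz": 0},
    {"dx": 0, "dy": 0, "dz": -0.12, "wx": 0, "wy": 0, "wz": 0},
    {"dx": 0, "dy": 0, "dz": -0.13, "wx": 0, "wy": 0, "wz": 0},
    {"dx": 0, "dy": 0, "dz": -0.13, "wx": 0, "wy": 0, "wz": 0},
  ],
  gripper=0.6,
)

```text
time_s: 37.55
tcp_pos: [0.6906, 0.1301, 0.1361]
ee_rot: [[0.998, -0.061, 0.004], [-0.061, -0.998, 0.002], [0.003, -0.002, -1.0]]
wrist_force: [0.3, -0.6, -1.1]
gripper_width: 0.732
```

```bash
python3 - <<'E'
from h import *
st();F=frame(.513,-.315,-2);print(F([(.061,0,0),(-.061,0,0)]));p=F([(-.061,0,0)])[0]
go((p[0],p[1],.13),-2)
E
```

```text
t 37.55 tcp [0.6906 0.1301 0.1361] F [ 0.3 -0.6 -1.1] g 0.732 j [ 23.8  33.    5.9  -0.  -62.7  62.7]
[[ 0.998 -0.061  0.004]
 [-0.061 -0.998  0.002]
 [ 0.003 -0.002 -1.   ]]
[[ 0.57396284 -0.31712887  0.        ]
 [ 0.45203716 -0.31287113  0.        ]]
d [-0.211   0.4567  0.0045] w [-0.11 -0.2  -1.51]
```

Emit:
drive_tool(
  deltas=[
    {"dx": -0.01, "dy": 0.025, "dz": 0, "wx": 0, "wy": 0, "wz": 0},
    {"dx": -0.027, "dy": 0.06, "dz": 0, "wx": 0, "wy": 0, "wz": 0},
    {"dx": -0.046, "dy": 0.1, "dz": 0, "wx": 0, "wy": 0, "wz": 0},
    {"dx": -0.065, "dy": 0.14, "dz": 0, "wx": 0, "wy": 0, "wz": 0},
    {"dx": -0.083, "dy": 0.18, "dz": 0, "wx": 0, "wy": 0, "wz": 0},
    {"dx": -0.102, "dy": 0.22, "dz": 0, "wx": 0, "wy": 0, "wz": 0},
    {"dx": -0.12, "dy": 0.26, "dz": 0, "wx": 0, "wy": 0, "wz": 0},
    {"dx": -0.139, "dy": 0.3, "dz": 0, "wx": 0, "wy": 0, "wz": 0},
    {"dx": -0.157, "dy": 0.34, "dz": 0, "wx": 0, "wy": 0, "wz": -1.5},
    {"dx": -0.176, "dy": 0.38, "dz": 0, "wx": 0, "wy": 0, "wz": -1.5},
    {"dx": -0.194, "dy": 0.42, "dz": 0, "wx": 0, "wy": 0, "wz": -1.5},
    {"dx": -0.206, "dy": 0.447, "dz": 0, "wx": 0, "wy": 0, "wz": -1.5},
    {"dx": -0.211, "dy": 0.457, "dz": 0, "wx": 0, "wy": 0, "wz": -1.5},
    {"dx": -0.211, "dy": 0.457, "dz": 0, "wx": 0, "wy": 0, "wz": -1.5},
    {"dx": -0.211, "dy": 0.457, "dz": 0, "wx": 0, "wy": 0, "wz": -1.5},
    {"dx": -0.211, "dy": 0.457, "dz": 0, "wx": 0, "wy": 0, "wz": -1.5},
  ],
)

```text
time_s: 39.15
tcp_pos: [0.4518, -0.3124, 0.1335]
ee_rot: [[0.999, -0.034, -0.001], [-0.034, -0.999, 0.0], [-0.001, -0.0, -1.0]]
wrist_force: [-0.3, -0.1, -0.9]
gripper_width: 0.731
```

```bash
python3 - <<'E'
from h import *
st();shot('wrist','z_w');shot('scene','z_s',(150,180,350,390),2.7)
E
```

```text
t 39.15 tcp [ 0.4518 -0.3124  0.1335] F [-0.3 -0.1 -0.9] g 0.731 j [-17.8  19.5 -17.4  -0.  -53.2 105.8]
[[ 0.999 -0.034 -0.001]
 [-0.034 -0.999  0.   ]
 [-0.001 -0.    -1.   ]]
```

View pics/z_w.png

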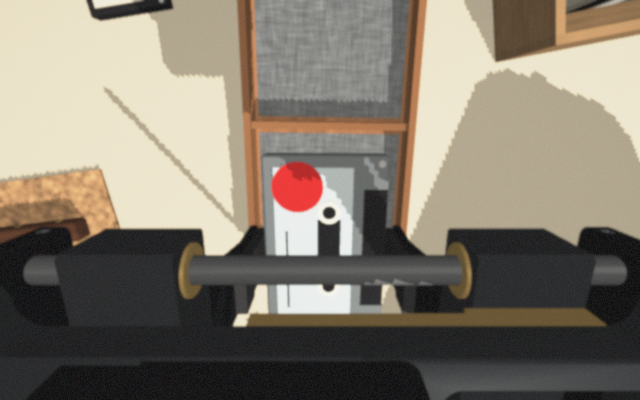

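View pics/z_s.png

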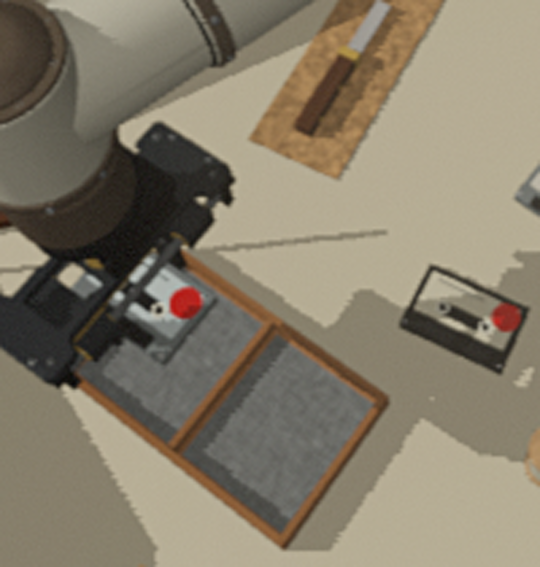

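```bash
python3 - <<'E'
from h import *
s=r.sense();P=p2w('wrist',[(330,121.5),(330,130.5),(243,128),(415,128),(240,30),(424,30)],.026,s);print(P.round(4))
# held cassette front edge
print((p2w('wrist',[(325,154)],s['tcp_pos'][2]+.008,s)[0]-s['tcp_pos'])@s['ee_rot'])
E
```

```text
[[ 0.5142 -0.3197  0.026 ]
 [ 0.5068 -0.3195  0.026 ]
 [ 0.5113 -0.2468  0.026 ]
 [ 0.5065 -0.3907  0.026 ]
 [ 0.5856 -0.252   0.026 ]
 [ 0.5809 -0.3946  0.026 ]]
[ 0.05063972  0.0008358  -0.00800676]
```

Emit:
drive_tool(
  deltas=[
    {"dx": -0.002, "dy": 0.0035, "dz": 0.04, "wx": 0, "wy": 0, "wz": 0.5},
    {"dx": -0.002, "dy": 0.0035, "dz": 0.075, "wx": 0, "wy": 0, "wz": 0.5},
    {"dx": -0.002, "dy": 0.0035, "dz": 0.095, "wx": 0, "wy": 0, "wz": 0.5},
    {"dx": -0.002, "dy": 0.0035, "dz": 0.108, "wx": 0, "wy": 0, "wz": 0.5},
    {"dx": -0.002, "dy": 0.0035, "dz": 0.116, "wx": 0, "wy": 0, "wz": 0.5},
    {"dx": -0.002, "dy": 0.0035, "dz": 0.12, "wx": 0, "wy": 0, "wz": 0.5},
    {"dx": -0.002, "dy": 0.0035, "dz": 0.122, "wx": 0, "wy": 0, "wz": 0.5},
    {"dx": -0.002, "dy": 0.0035, "dz": 0.122, "wx": 0, "wy": 0, "wz": 0.5},
    {"dx": -0.002, "dy": 0.0035, "dz": 0.122, "wx": 0, "wy": 0, "wz": 0.5},
  ],
)

```text
time_s: 40.15
tcp_pos: [0.4497, -0.3171, 0.0127]
ee_rot: [[0.999, -0.044, 0.002], [-0.044, -0.999, -0.001], [0.002, 0.001, -1.0]]
wrist_force: [0.3, 0.2, -0.7]
gripper_width: 0.731
```

Emit:
drive_tool(
  deltas=[
    {"dx": 0, "dy": 0, "dz": 0, "wx": 0, "wy": 0, "wz": 0},
    {"dx": 0, "dy": 0, "dz": 0, "wx": 0, "wy": 0, "wz": 0},
    {"dx": 0, "dy": 0, "dz": 0, "wx": 0, "wy": 0, "wz": 0},
    {"dx": 0, "dy": 0, "dz": -0.01, "wx": 0, "wy": 0, "wz": 0},
    {"dx": 0, "dy": 0, "dz": -0.04, "wx": 0, "wy": 0, "wz": 0},
    {"dx": 0, "dy": 0, "dz": -0.08, "wx": 0, "wy": 0, "wz": 0},
    {"dx": 0, "dy": 0, "dz": -0.11, "wx": 0, "wy": 0, "wz": 0},
    {"dx": 0, "dy": 0, "dz": -0.12, "wx": 0, "wy": 0, "wz": 0},
    {"dx": 0, "dy": 0, "dz": -0.12, "wx": 0, "wy": 0, "wz": 0},
  ],
  gripper=0.85,
)

```text
time_s: 41.05
tcp_pos: [0.4501, -0.3172, 0.1342]
ee_rot: [[0.999, -0.044, 0.004], [-0.044, -0.999, -0.001], [0.004, 0.001, -1.0]]
wrist_force: [-0.4, 0.0, 0.1]
gripper_width: 0.849
```

```bash
python3 - <<'E'
from h import *
st();go((.683,-.122,.12),7.5);shot('wrist','aa_w');shot('top','aa_t',(180,120,480,280),2.6)
E
```

```text
t 41.05 tcp [ 0.4501 -0.3172  0.1342] F [-0.4  0.   0.1] g 0.849 j [-18.3  19.4 -17.4   0.  -52.9 105.8]
[[ 0.999 -0.044  0.004]
 [-0.044 -0.999 -0.001]
 [ 0.004  0.001 -1.   ]]
d [ 0.2241 -0.2053  0.0149] w [  0.1   -0.25 -10.01]
```

View pics/aa_w.png

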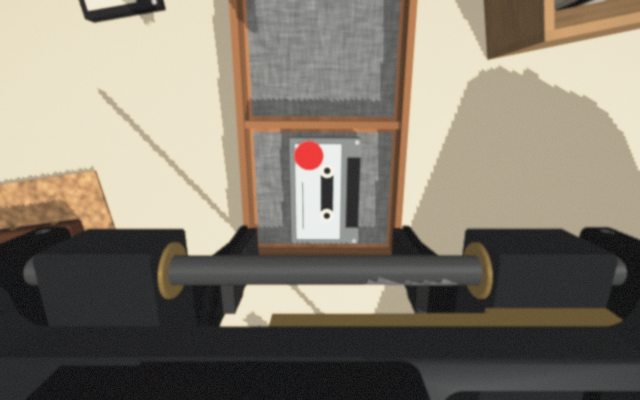

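View pics/aa_t.png

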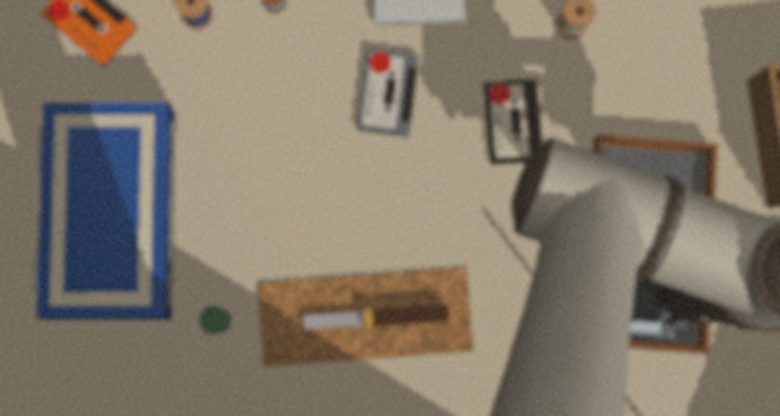

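```bash
python3 - <<'E'
from meas import *
f=lambda pts:[(180+x/2.6,120+y/2.6) for x,y in pts]
c=quad(p2w('top',f([(485,86),(533,83),(540,158),(491,162)]),.012));print(*c)
print(quad(p2w('top',f([(361,48),(417,53),(409,134),(357,129)]),.012)))
go((c[0][0],c[0][1],.12),c[1])
E
```

```text
[ 0.6536 -0.1534] 5.7 [0.058 0.092 0.059 0.093]
(array([ 6.872e-01, -5.000e-04]), np.float64(-2.7), array([0.068, 0.1  , 0.063, 0.1  ]))
d [ 0.1978 -0.172   0.011 ] w [-0.06  0.08 -8.24]
```

Emit:
drive_tool(
  deltas=[
    {"dx": 0.025, "dy": -0.02, "dz": 0, "wx": 0, "wy": 0, "wz": -2},
    {"dx": 0.06, "dy": -0.05, "dz": 0, "wx": 0, "wy": 0, "wz": -4},
    {"dx": 0.09, "dy": -0.08, "dz": 0, "wx": 0, "wy": 0, "wz": -6},
    {"dx": 0.12, "dy": -0.11, "dz": 0, "wx": 0, "wy": 0, "wz": -8.2},
    {"dx": 0.15, "dy": -0.135, "dz": 0, "wx": 0, "wy": 0, "wz": -8.2},
    {"dx": 0.18, "dy": -0.155, "dz": 0, "wx": 0, "wy": 0, "wz": -8.2},
    {"dx": 0.193, "dy": -0.168, "dz": 0.01, "wx": 0, "wy": 0, "wz": -8.2},
    {"dx": 0.198, "dy": -0.172, "dz": 0.02, "wx": 0, "wy": 0, "wz": -8.2},
    {"dx": 0.198, "dy": -0.172, "dz": 0.03, "wx": 0, "wy": 0, "wz": -8.2},
    {"dx": 0.198, "dy": -0.172, "dz": 0.03, "wx": 0, "wy": 0, "wz": -8.2},
  ],
  gripper=1,
)

```text
time_s: 42.15
tcp_pos: [0.6515, -0.1544, 0.0987]
ee_rot: [[0.995, 0.098, -0.007], [0.098, -0.995, 0.001], [-0.007, -0.001, -1.0]]
wrist_force: [-0.8, 0.2, -0.7]
gripper_width: 0.998
```

```bash
python3 - <<'E'
from h import *
st();shot('wrist','ab_w');shot('scene','ab_s',(230,180,430,390),2.7)
E
```

```text
t 42.15 tcp [ 0.6515 -0.1544  0.0987] F [-0.8  0.2 -0.7] g 0.998 j [  0.5  32.2  -1.4  -0.  -56.8  95.2]
[[ 0.995  0.098 -0.007]
 [ 0.098 -0.995  0.001]
 [-0.007 -0.001 -1.   ]]
```

View pics/ab_w.png

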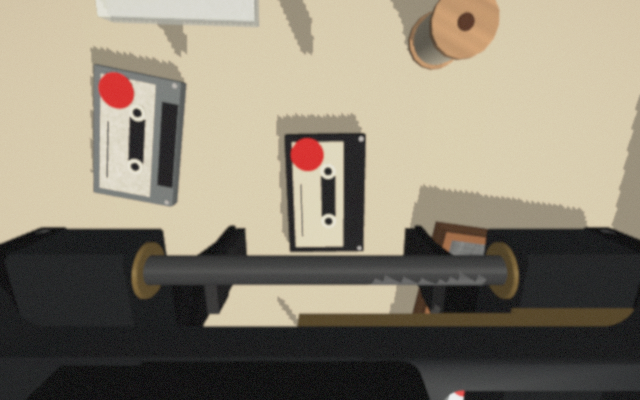

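View pics/ab_s.png

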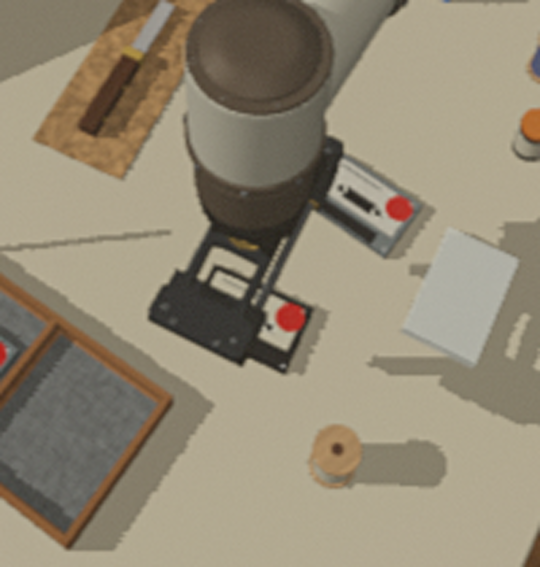

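```bash
python3 - <<'E'
from meas import *
s=r.sense()
c=quad(p2w('wrist',[(285,135),(365,133),(364,250),(290,251)],.012,s));print(*c)
c2=quad(p2w('wrist',[(95,64),(186,81),(174,206),(94,190)],.012,s));print(*c2)
go((c[0][0],c[0][1],.0035),c[1])
E
```

```text
[ 0.657  -0.1563] 6.6 [0.063 0.1   0.064 0.099]
[ 0.6884 -0.0042] -6.1 [0.067 0.1   0.065 0.098]
d [0.0038 0.0018 0.0979] w [-0.    0.1  -0.99]
```

Emit:
drive_tool(
  deltas=[
    {"dx": 0.003, "dy": 0.0025, "dz": 0.03, "wx": 0, "wy": 0, "wz": -0.9},
    {"dx": 0.003, "dy": 0.0025, "dz": 0.06, "wx": 0, "wy": 0, "wz": -0.9},
    {"dx": 0.003, "dy": 0.0025, "dz": 0.085, "wx": 0, "wy": 0, "wz": -0.9},
    {"dx": 0.003, "dy": 0.0025, "dz": 0.097, "wx": 0, "wy": 0, "wz": -0.9},
    {"dx": 0.003, "dy": 0.0025, "dz": 0.097, "wx": 0, "wy": 0, "wz": -0.9},
    {"dx": 0.003, "dy": 0.0025, "dz": 0.097, "wx": 0, "wy": 0, "wz": -0.9},
    {"dx": 0.003, "dy": 0.0025, "dz": 0.097, "wx": 0, "wy": 0, "wz": -0.9},
  ],
)

```text
time_s: 42.95
tcp_pos: [0.6591, -0.1562, 0.007]
ee_rot: [[0.993, 0.115, 0.004], [0.115, -0.993, -0.0], [0.004, 0.001, -1.0]]
wrist_force: [-1.2, 0.4, 0.8]
gripper_width: 1.0
```

Emit:
drive_tool(
  deltas=[
    {"dx": 0, "dy": 0, "dz": 0.002, "wx": 0, "wy": 0, "wz": 0},
    {"dx": 0, "dy": 0, "dz": 0.002, "wx": 0, "wy": 0, "wz": 0},
    {"dx": 0, "dy": 0, "dz": 0.002, "wx": 0, "wy": 0, "wz": 0},
    {"dx": 0, "dy": 0, "dz": 0.002, "wx": 0, "wy": 0, "wz": 0},
    {"dx": 0, "dy": 0, "dz": 0.002, "wx": 0, "wy": 0, "wz": 0},
    {"dx": 0, "dy": 0, "dz": 0.002, "wx": 0, "wy": 0, "wz": 0},
    {"dx": 0, "dy": 0, "dz": -0.01, "wx": 0, "wy": 0, "wz": 0},
    {"dx": 0, "dy": 0, "dz": -0.05, "wx": 0, "wy": 0, "wz": 0},
    {"dx": 0, "dy": 0, "dz": -0.09, "wx": 0, "wy": 0, "wz": 0},
    {"dx": 0, "dy": 0, "dz": -0.12, "wx": 0, "wy": 0, "wz": 0},
    {"dx": 0, "dy": 0, "dz": -0.12, "wx": 0, "wy": 0, "wz": 0},
    {"dx": 0, "dy": 0, "dz": -0.12, "wx": 0, "wy": 0, "wz": 0},
  ],
  gripper=0.6,
)

```text
time_s: 44.15
tcp_pos: [0.6578, -0.1559, 0.1262]
ee_rot: [[0.993, 0.114, 0.002], [0.114, -0.993, 0.0], [0.002, -0.0, -1.0]]
wrist_force: [-0.1, 0.5, -1.3]
gripper_width: 0.732
```

```bash
python3 - <<'E'
from h import *
st();F=frame(.5105,-.319,-2.7);p=F([(.061,0,0)])[0];print(p)
go((p[0],p[1],.12),-2.5);shot('wrist','ac_w')
E
```

```text
t 44.15 tcp [ 0.6578 -0.1559  0.1262] F [-0.1  0.5 -1.3] g 0.732 j [  0.3  31.1   0.9  -0.  -59.8  96.3]
[[ 0.993  0.114  0.002]
 [ 0.114 -0.993  0.   ]
 [ 0.002 -0.    -1.   ]]
[ 0.57143228 -0.32187349  0.        ]
d [-0.1048  0.155   0.006 ] w [-0.02 -0.11  9.07]
```

View pics/ac_w.png

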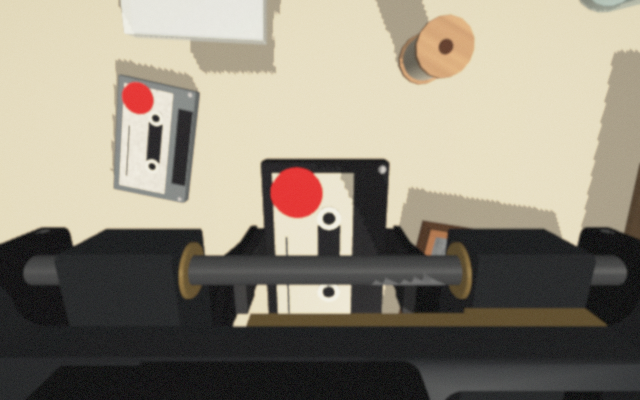

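Emit:
drive_tool(
  deltas=[
    {"dx": -0.015, "dy": 0.025, "dz": 0, "wx": 0, "wy": 0, "wz": 2},
    {"dx": -0.035, "dy": 0.055, "dz": 0, "wx": 0, "wy": 0, "wz": 5},
    {"dx": -0.058, "dy": 0.085, "dz": 0, "wx": 0, "wy": 0, "wz": 8},
    {"dx": -0.08, "dy": 0.115, "dz": 0, "wx": 0, "wy": 0, "wz": 9},
    {"dx": -0.097, "dy": 0.143, "dz": 0, "wx": 0, "wy": 0, "wz": 9},
    {"dx": -0.103, "dy": 0.155, "dz": 0, "wx": 0, "wy": 0, "wz": 9},
    {"dx": -0.103, "dy": 0.155, "dz": 0, "wx": 0, "wy": 0, "wz": 9},
    {"dx": -0.103, "dy": 0.155, "dz": 0, "wx": 0, "wy": 0, "wz": 9},
    {"dx": -0.103, "dy": 0.155, "dz": 0, "wx": 0, "wy": 0, "wz": 9},
  ],
)

```text
time_s: 45.1
tcp_pos: [0.5737, -0.3206, 0.1244]
ee_rot: [[0.999, -0.041, -0.001], [-0.041, -0.999, 0.0], [-0.001, -0.0, -1.0]]
wrist_force: [-0.8, -0.5, 0.3]
gripper_width: 0.732
```

```bash
python3 - <<'E'
from h import *
st();shot('wrist','ad_w')
E
```

```text
t 45.1 tcp [ 0.5737 -0.3206  0.1244] F [-0.8 -0.5  0.3] g 0.732 j [-15.1  29.5  -2.1  -0.  -58.4 102.8]
[[ 0.999 -0.041 -0.001]
 [-0.041 -0.999  0.   ]
 [-0.001 -0.    -1.   ]]
```

View pics/ad_w.png

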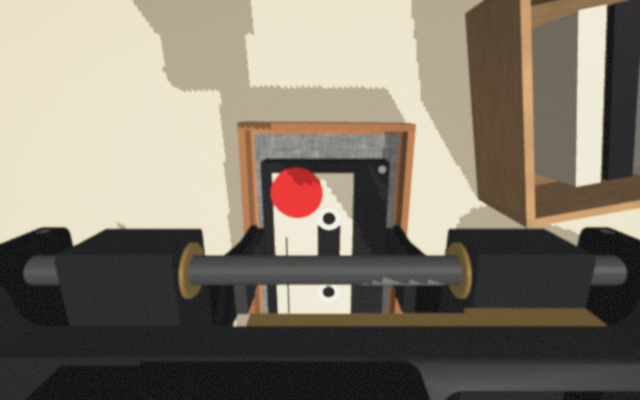

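```bash
python3 - <<'E'
from h import *
s=r.sense();P=p2w('wrist',[(325,122),(325,132),(239,126),(414,126)],.026,s);print(P.round(4))
print((p2w('wrist',[(325,159)],s['tcp_pos'][2]+.008,s)[0]-s['tcp_pos'])@s['ee_rot'])
E
```

```text
[[ 0.6361 -0.324   0.026 ]
 [ 0.6282 -0.3237  0.026 ]
 [ 0.6357 -0.2545  0.026 ]
 [ 0.63   -0.3957  0.026 ]]
[ 0.04819429  0.00083624 -0.00802159]
```

Emit:
drive_tool(
  deltas=[
    {"dx": 0, "dy": 0.002, "dz": 0.04, "wx": 0, "wy": 0, "wz": 0},
    {"dx": 0, "dy": 0.002, "dz": 0.07, "wx": 0, "wy": 0, "wz": 0},
    {"dx": 0, "dy": 0.002, "dz": 0.09, "wx": 0, "wy": 0, "wz": 0},
    {"dx": 0, "dy": 0.002, "dz": 0.102, "wx": 0, "wy": 0, "wz": 0},
    {"dx": 0, "dy": 0.002, "dz": 0.109, "wx": 0, "wy": 0, "wz": 0},
    {"dx": 0, "dy": 0.002, "dz": 0.113, "wx": 0, "wy": 0, "wz": 0},
    {"dx": 0, "dy": 0.002, "dz": 0.113, "wx": 0, "wy": 0, "wz": 0},
    {"dx": 0, "dy": 0.002, "dz": 0.113, "wx": 0, "wy": 0, "wz": 0},
    {"dx": 0, "dy": 0.002, "dz": 0.113, "wx": 0, "wy": 0, "wz": 0},
  ],
)

```text
time_s: 46.05
tcp_pos: [0.5738, -0.324, 0.013]
ee_rot: [[0.999, -0.042, 0.002], [-0.042, -0.999, -0.001], [0.002, 0.001, -1.0]]
wrist_force: [0.1, -0.1, -0.4]
gripper_width: 0.734
```

Emit:
drive_tool(
  deltas=[
    {"dx": 0, "dy": 0, "dz": 0, "wx": 0, "wy": 0, "wz": 0},
    {"dx": 0, "dy": 0, "dz": 0, "wx": 0, "wy": 0, "wz": 0},
    {"dx": 0, "dy": 0, "dz": 0, "wx": 0, "wy": 0, "wz": 0},
    {"dx": 0, "dy": 0, "dz": -0.01, "wx": 0, "wy": 0, "wz": 0},
    {"dx": 0, "dy": 0, "dz": -0.04, "wx": 0, "wy": 0, "wz": 0},
    {"dx": 0, "dy": 0, "dz": -0.08, "wx": 0, "wy": 0, "wz": 0},
    {"dx": 0, "dy": 0, "dz": -0.11, "wx": 0, "wy": 0, "wz": 0},
    {"dx": 0, "dy": 0, "dz": -0.12, "wx": 0, "wy": 0, "wz": 0},
    {"dx": 0, "dy": 0, "dz": -0.12, "wx": 0, "wy": 0, "wz": 0},
  ],
  gripper=0.85,
)

```text
time_s: 46.95
tcp_pos: [0.5741, -0.324, 0.1345]
ee_rot: [[0.999, -0.042, 0.005], [-0.042, -0.999, -0.001], [0.005, 0.001, -1.0]]
wrist_force: [0.7, -0.5, -0.3]
gripper_width: 0.844
```

```bash
python3 - <<'E'
from h import *
st();go((.687,-.003,.12),-5.5);shot('wrist','ae_w');shot('top','ae_t',(180,120,480,280),2.6)
E
```

```text
t 46.95 tcp [ 0.5741 -0.324   0.1345] F [ 0.7 -0.5 -0.3] g 0.844 j [-15.4  29.1  -1.3   0.  -59.3 103. ]
[[ 0.999 -0.042  0.005]
 [-0.042 -0.999 -0.001]
 [ 0.005  0.001 -1.   ]]
d [ 0.0992 -0.3255  0.0146] w [ 0.06 -0.26  3.09]
```

View pics/ae_w.png

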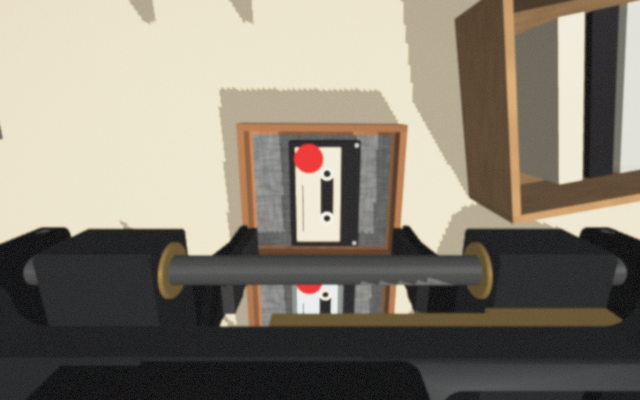

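View pics/ae_t.png

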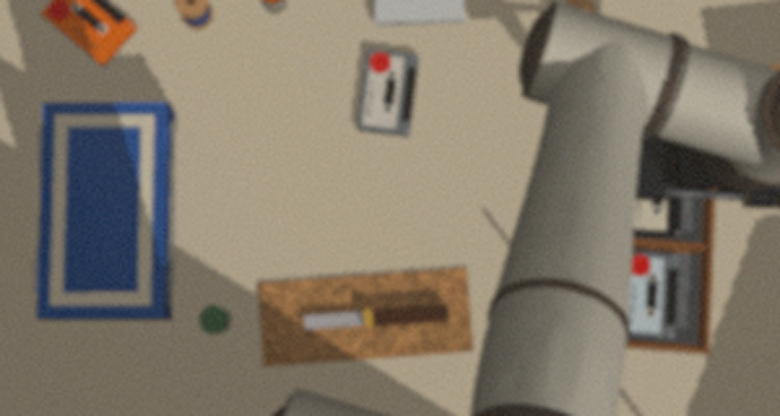

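Good. On to the last red, at (0.687, -0.003).

Emit:
drive_tool(
  deltas=[
    {"dx": 0.008, "dy": -0.025, "dz": 0, "wx": 0, "wy": 0, "wz": 1},
    {"dx": 0.02, "dy": -0.06, "dz": 0, "wx": 0, "wy": 0, "wz": 3},
    {"dx": 0.032, "dy": -0.1, "dz": 0, "wx": 0, "wy": 0, "wz": 3},
    {"dx": 0.044, "dy": -0.14, "dz": 0, "wx": 0, "wy": 0, "wz": 3},
    {"dx": 0.056, "dy": -0.18, "dz": 0, "wx": 0, "wy": 0, "wz": 3},
    {"dx": 0.068, "dy": -0.22, "dz": 0, "wx": 0, "wy": 0, "wz": 3},
    {"dx": 0.08, "dy": -0.26, "dz": 0.01, "wx": 0, "wy": 0, "wz": 3},
    {"dx": 0.092, "dy": -0.3, "dz": 0.02, "wx": 0, "wy": 0, "wz": 3},
    {"dx": 0.0985, "dy": -0.32, "dz": 0.03, "wx": 0, "wy": 0, "wz": 3},
    {"dx": 0.0985, "dy": -0.3255, "dz": 0.03, "wx": 0, "wy": 0, "wz": 3},
    {"dx": 0.0985, "dy": -0.3255, "dz": 0.03, "wx": 0, "wy": 0, "wz": 3},
    {"dx": 0.0985, "dy": -0.3255, "dz": 0.03, "wx": 0, "wy": 0, "wz": 3},
  ],
  gripper=1,
)

```text
time_s: 48.25
tcp_pos: [0.6848, -0.0039, 0.1017]
ee_rot: [[0.995, -0.095, -0.001], [-0.095, -0.995, -0.0], [-0.001, 0.001, -1.0]]
wrist_force: [-0.2, -0.1, 0.7]
gripper_width: 0.996
```

```bash
python3 - <<'E'
from h import *
st();shot('wrist','af_w')
E
```

```text
t 48.25 tcp [ 0.6848 -0.0039  0.1017] F [-0.2 -0.1  0.7] g 0.996 j [ 13.2  33.2   1.    0.  -57.8  71.3]
[[ 0.995 -0.095 -0.001]
 [-0.095 -0.995 -0.   ]
 [-0.001  0.001 -1.   ]]
```

View pics/af_w.png

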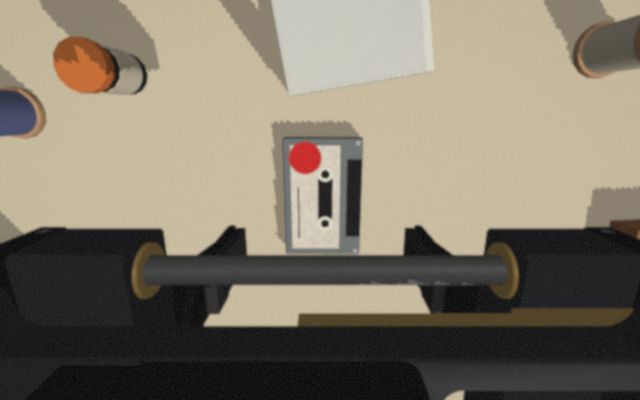

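Emit:
drive_tool(
  deltas=[
    {"dx": 0.001, "dy": 0, "dz": 0.03, "wx": 0, "wy": 0, "wz": 0},
    {"dx": 0.001, "dy": 0, "dz": 0.06, "wx": 0, "wy": 0, "wz": 0},
    {"dx": 0.001, "dy": 0, "dz": 0.085, "wx": 0, "wy": 0, "wz": 0},
    {"dx": 0.001, "dy": 0, "dz": 0.095, "wx": 0, "wy": 0, "wz": 0},
    {"dx": 0.001, "dy": 0, "dz": 0.0995, "wx": 0, "wy": 0, "wz": 0},
    {"dx": 0.001, "dy": 0, "dz": 0.0995, "wx": 0, "wy": 0, "wz": 0},
    {"dx": 0.001, "dy": 0, "dz": 0.0995, "wx": 0, "wy": 0, "wz": 0},
  ],
)

```text
time_s: 49.0
tcp_pos: [0.6873, -0.0029, 0.0041]
ee_rot: [[0.996, -0.094, 0.003], [-0.094, -0.996, 0.0], [0.003, -0.001, -1.0]]
wrist_force: [-0.1, -0.2, 0.0]
gripper_width: 0.999
```

Emit:
drive_tool(
  deltas=[
    {"dx": 0, "dy": 0, "dz": 0, "wx": 0, "wy": 0, "wz": 0},
    {"dx": 0, "dy": 0, "dz": 0, "wx": 0, "wy": 0, "wz": 0},
    {"dx": 0, "dy": 0, "dz": 0, "wx": 0, "wy": 0, "wz": 0},
    {"dx": 0, "dy": 0, "dz": 0, "wx": 0, "wy": 0, "wz": 0},
    {"dx": 0, "dy": 0, "dz": 0, "wx": 0, "wy": 0, "wz": 0},
    {"dx": 0, "dy": 0, "dz": -0.01, "wx": 0, "wy": 0, "wz": 0},
    {"dx": 0, "dy": 0, "dz": -0.05, "wx": 0, "wy": 0, "wz": 0},
    {"dx": 0, "dy": 0, "dz": -0.09, "wx": 0, "wy": 0, "wz": 0},
    {"dx": 0, "dy": 0, "dz": -0.12, "wx": 0, "wy": 0, "wz": 0},
    {"dx": 0, "dy": 0, "dz": -0.13, "wx": 0, "wy": 0, "wz": 0},
    {"dx": 0, "dy": 0, "dz": -0.13, "wx": 0, "wy": 0, "wz": 0},
  ],
  gripper=0.6,
)

```text
time_s: 50.1
tcp_pos: [0.687, -0.0026, 0.1346]
ee_rot: [[0.996, -0.094, 0.004], [-0.094, -0.996, 0.001], [0.004, -0.001, -1.0]]
wrist_force: [-0.3, 0.4, -0.9]
gripper_width: 0.732
```

```bash
python3 - <<'E'
from h import *
st();go((.572,-.3235,.13),-2.5);shot('wrist','ag_w')
E
```

```text
t 50.1 tcp [ 0.687  -0.0026  0.1346] F [-0.3  0.4 -0.9] g 0.732 j [ 13.2  31.6   3.2  -0.  -61.4  71.4]
[[ 0.996 -0.094  0.004]
 [-0.094 -0.996  0.001]
 [ 0.004 -0.001 -1.   ]]
d [-0.0842  0.3304  0.0038] w [-0.07 -0.21 -2.91]
```

View pics/ag_w.png

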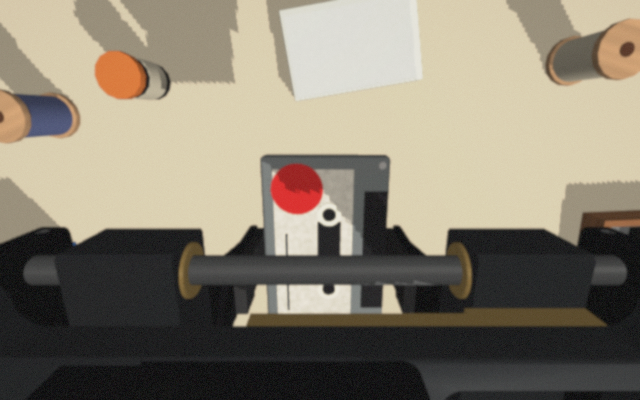

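Emit:
drive_tool(
  deltas=[
    {"dx": -0.006, "dy": 0.025, "dz": 0, "wx": 0, "wy": 0, "wz": -1},
    {"dx": -0.016, "dy": 0.06, "dz": 0, "wx": 0, "wy": 0, "wz": -3},
    {"dx": -0.026, "dy": 0.1, "dz": 0, "wx": 0, "wy": 0, "wz": -3},
    {"dx": -0.036, "dy": 0.14, "dz": 0, "wx": 0, "wy": 0, "wz": -3},
    {"dx": -0.046, "dy": 0.18, "dz": 0, "wx": 0, "wy": 0, "wz": -3},
    {"dx": -0.056, "dy": 0.22, "dz": 0, "wx": 0, "wy": 0, "wz": -3},
    {"dx": -0.066, "dy": 0.26, "dz": 0, "wx": 0, "wy": 0, "wz": -3},
    {"dx": -0.076, "dy": 0.295, "dz": 0, "wx": 0, "wy": 0, "wz": -3},
    {"dx": -0.082, "dy": 0.32, "dz": 0, "wx": 0, "wy": 0, "wz": -3},
    {"dx": -0.084, "dy": 0.3305, "dz": 0, "wx": 0, "wy": 0, "wz": -3},
    {"dx": -0.084, "dy": 0.3305, "dz": 0, "wx": 0, "wy": 0, "wz": -3},
    {"dx": -0.084, "dy": 0.3305, "dz": 0, "wx": 0, "wy": 0, "wz": -3},
    {"dx": -0.084, "dy": 0.3305, "dz": 0, "wx": 0, "wy": 0, "wz": -3},
  ],
)

```text
time_s: 51.45
tcp_pos: [0.5719, -0.3225, 0.1319]
ee_rot: [[0.999, -0.04, -0.001], [-0.04, -0.999, 0.0], [-0.001, -0.0, -1.0]]
wrist_force: [-0.4, 0.3, -0.9]
gripper_width: 0.728
```

```bash
python3 - <<'E'
from h import *
st();go((.5725,-.3235,.023),-2.5);shot('wrist','ah_w')
E
```

```text
t 51.45 tcp [ 0.5719 -0.3225  0.1319] F [-0.4  0.3 -0.9] g 0.728 j [-15.3  29.1  -1.7  -0.  -59.3 103. ]
[[ 0.999 -0.04  -0.001]
 [-0.04  -0.999  0.   ]
 [-0.001 -0.    -1.   ]]
d [0.0008 0.001  0.1089] w [-0.02  0.05  0.19]
```

View pics/ah_w.png

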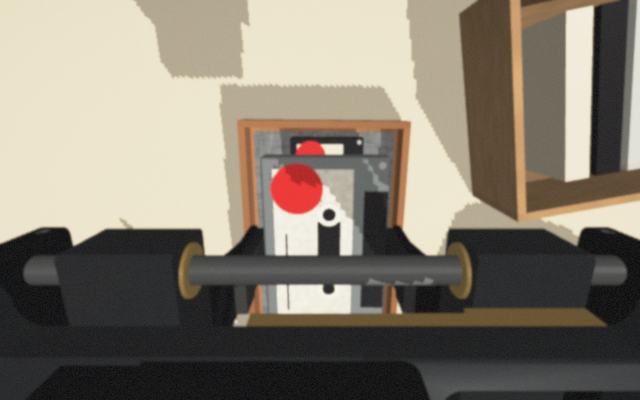

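Emit:
drive_tool(
  deltas=[
    {"dx": 0, "dy": 0.0005, "dz": 0.04, "wx": 0, "wy": 0, "wz": 0},
    {"dx": 0, "dy": 0.0005, "dz": 0.07, "wx": 0, "wy": 0, "wz": 0},
    {"dx": 0, "dy": 0.0005, "dz": 0.088, "wx": 0, "wy": 0, "wz": 0},
    {"dx": 0, "dy": 0.0005, "dz": 0.099, "wx": 0, "wy": 0, "wz": 0},
    {"dx": 0, "dy": 0.0005, "dz": 0.105, "wx": 0, "wy": 0, "wz": 0},
    {"dx": 0, "dy": 0.0005, "dz": 0.109, "wx": 0, "wy": 0, "wz": 0},
    {"dx": 0, "dy": 0.0005, "dz": 0.1095, "wx": 0, "wy": 0, "wz": 0},
    {"dx": 0, "dy": 0.0005, "dz": 0.1095, "wx": 0, "wy": 0, "wz": 0},
    {"dx": 0, "dy": 0.0005, "dz": 0.1095, "wx": 0, "wy": 0, "wz": 0},
  ],
)

```text
time_s: 52.4
tcp_pos: [0.572, -0.3246, 0.0239]
ee_rot: [[0.999, -0.042, 0.002], [-0.042, -0.999, -0.001], [0.002, 0.001, -1.0]]
wrist_force: [0.1, -0.7, -0.8]
gripper_width: 0.729
```

Emit:
drive_tool(
  deltas=[
    {"dx": 0, "dy": 0, "dz": 0, "wx": 0, "wy": 0, "wz": 0},
    {"dx": 0, "dy": 0, "dz": 0, "wx": 0, "wy": 0, "wz": 0},
    {"dx": 0, "dy": 0, "dz": 0, "wx": 0, "wy": 0, "wz": 0},
    {"dx": 0, "dy": 0, "dz": -0.01, "wx": 0, "wy": 0, "wz": 0},
    {"dx": 0, "dy": 0, "dz": -0.04, "wx": 0, "wy": 0, "wz": 0},
    {"dx": 0, "dy": 0, "dz": -0.08, "wx": 0, "wy": 0, "wz": 0},
    {"dx": 0, "dy": 0, "dz": -0.11, "wx": 0, "wy": 0, "wz": 0},
    {"dx": 0, "dy": 0, "dz": -0.13, "wx": 0, "wy": 0, "wz": 0},
    {"dx": -0.03, "dy": 0, "dz": -0.15, "wx": 0, "wy": 0, "wz": 0},
    {"dx": -0.06, "dy": 0, "dz": -0.16, "wx": 0, "wy": 0, "wz": 0},
    {"dx": -0.09, "dy": 0, "dz": -0.16, "wx": 0, "wy": 0, "wz": 0},
    {"dx": -0.12, "dy": 0, "dz": -0.16, "wx": 0, "wy": 0, "wz": 0},
    {"dx": -0.15, "dy": 0, "dz": -0.16, "wx": 0, "wy": 0, "wz": 0},
    {"dx": -0.15, "dy": 0, "dz": -0.16, "wx": 0, "wy": 0, "wz": 0},
    {"dx": -0.15, "dy": 0, "dz": -0.16, "wx": 0, "wy": 0, "wz": 0},
  ],
  gripper=0.85,
)

```text
time_s: 53.9
tcp_pos: [0.4216, -0.3184, 0.1843]
ee_rot: [[0.999, -0.042, 0.002], [-0.042, -0.999, -0.001], [0.002, 0.001, -1.0]]
wrist_force: [1.4, -0.8, 0.7]
gripper_width: 0.851
```

```bash
python3 - <<'E'
from h import *
st();shot('wrist','ai_w');shot('top','ai_t',(180,80,480,280),2.6);shot('scene','ai_s')
E
```

```text
t 53.9 tcp [ 0.4216 -0.3184  0.1843] F [ 1.4 -0.8  0.7] g 0.851 j [-19.4  14.5 -16.5   0.  -58.9 107. ]
[[ 0.999 -0.042  0.002]
 [-0.042 -0.999 -0.001]
 [ 0.002  0.001 -1.   ]]
```

View pics/ai_w.png

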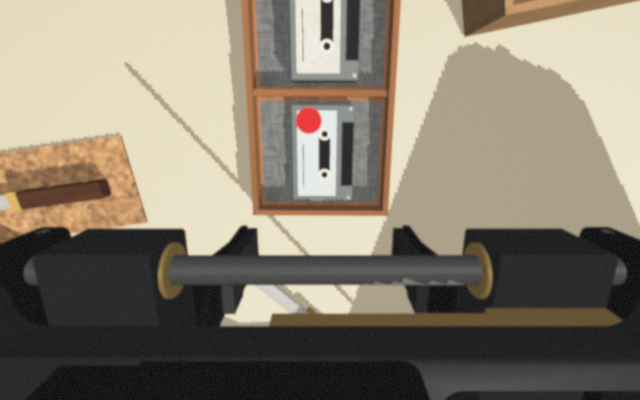

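View pics/ai_t.png

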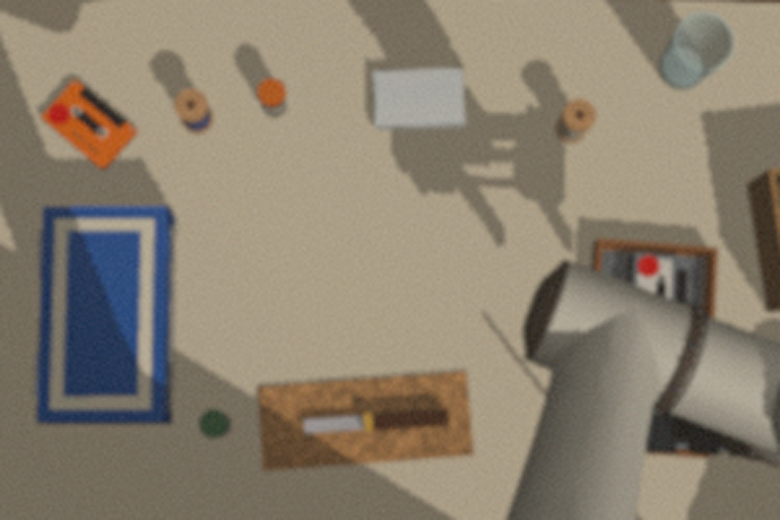

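View pics/ai_s.png

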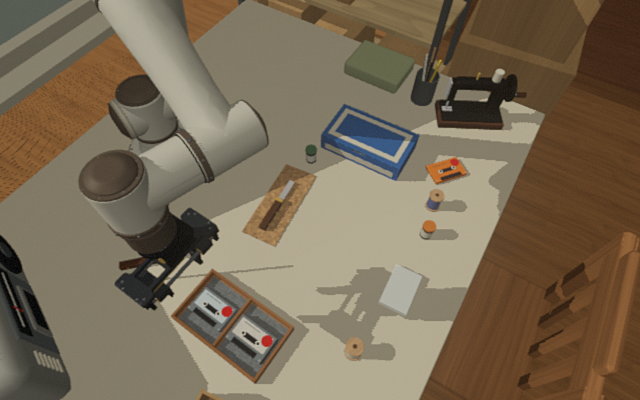

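```bash
python3 - <<'E'
import cv2,numpy as np
a=cv2.imread('pics/a_scene.png').astype(int);b=cv2.imread('pics/ai_s.png').astype(int)
d=np.abs(a-b).max(2)[95:185,310:425];print((d>40).sum(), d.mean())
o=cv2.imread('pics/ai_s.png')
cv2.imwrite('pics/aj.png',np.hstack([cv2.resize(o[95:185,315:420],None,fx=3.7,fy=3.7,interpolation=2),cv2.resize(o[265:385,170:300][:90,:105],None,fx=3.7,fy=3.7,interpolation=2)]))
E
```

```text
45 6.795169082125604
```

View pics/aj.png

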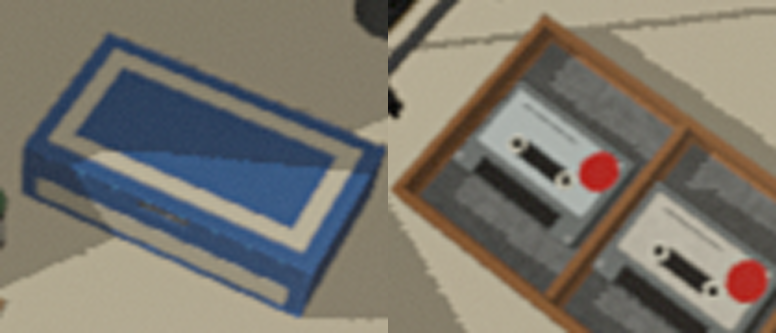

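Emit:
drive_tool(
  deltas=[
    {"dx": 0, "dy": 0, "dz": -0.02, "wx": 0, "wy": 0, "wz": 0},
    {"dx": 0, "dy": 0, "dz": -0.04, "wx": 0, "wy": 0, "wz": 0},
    {"dx": 0, "dy": 0, "dz": -0.04, "wx": 0, "wy": 0, "wz": 0},
    {"dx": 0, "dy": 0, "dz": -0.04, "wx": 0, "wy": 0, "wz": 0},
    {"dx": 0, "dy": 0, "dz": -0.04, "wx": 0, "wy": 0, "wz": 0},
    {"dx": 0, "dy": 0, "dz": -0.04, "wx": 0, "wy": 0, "wz": 0},
  ],
)

```text
time_s: 54.65
tcp_pos: [0.4213, -0.3178, 0.2218]
ee_rot: [[0.999, -0.042, -0.002], [-0.042, -0.999, 0.001], [-0.002, -0.001, -1.0]]
wrist_force: [-0.2, 0.1, 0.1]
gripper_width: 0.847
```

```bash
python3 - <<'E'
from h import *
st();print(ticket.finish_job())
E
```

```text
t 54.65 tcp [ 0.4213 -0.3178  0.2218] F [-0.2  0.1  0.1] g 0.847 j [-19.4  12.7 -13.1  -0.  -64.3 107. ]
[[ 0.999 -0.042 -0.002]
 [-0.042 -0.999  0.001]
 [-0.002 -0.001 -1.   ]]
the job is handed in; nothing more can be done
None
```

I handed the job in at about 54.7 s. Five tagged cassettes were present: two green and three red.

- **Lid:** I levered it up with the blade in the notch and opened it with the blade to about 1.57 rad, estimated from the images. After loading, I pushed it shut with the closed fingers. It stopped at tip height 60.4 mm under about 5 N, and the camera view of the tin matches its starting view closely.
- **Green cassettes:** one lies in each tin nest.
- **Red cassettes:** one is in the tray's near nest and two are stacked in the far nest. They look flat and clear of the divider. The black-shelled red one had been knocked aside a few centimetres mid-run, so I located it again before grasping it.
- **Blade:** it lies on the cork mat.
- **Bystanders:** I did not touch any, and they look unmoved in the last images.

No check failed. The lid angle and cassette positions come only from the images, which are good to about 2–4 mm. I did not look inside the tin after shutting it.

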